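# Height check of a heat block with a sprung bridge gauge

### The arm

A 7-joint arm with a two-finger parallel gripper is mounted at the origin on the work surface. World frame = base frame: x ahead of the robot, y to its left, z up, the work surface at z = 0. Lengths are in m, angles in rad, forces in N, time in s.
With the tool pointing down it reaches from about 0.4 to 0.85 m from the base axis. Payload 10.4 kg.
Tool frame: the origin (TCP) lies between the finger pads; the fingertips stand 17 mm ahead of it and the grasp point (between the pads) lies 2 mm behind it; x points along the fingers, y is the direction in which the jaws open and shut, and the axes are right-handed (so a half turn about x gives the same grasp; the last joint's range is limited). The gripper opens to 87 mm and grips with 3 to 60 N. Pads are 19 mm wide; open, the fingers measure 117 mm over their backs; the gripper's body (75 mm by 190 mm) begins 51 mm behind the grasp point.
Start: joints at [-1.187, 0.332, -0.065, 1.46, 0.022, 1.35, -0.088], TCP at [0.247, 0.574, 0.24] pointing down, gripper open.
Joint ranges: [-2.6, 2.6], [-0.5, 2.12], [-1.47, 1.34], [0.16, 2.42], [-1.27, 4.41], [0.06, 2.06], [-2.6, 2.6]. Speed limits (rad/s): [2.22, 2.22, 2.79, 2.79, 3.14, 3.14, 3.14].

### API

Orientations are given as a unit quaternion [x, y, z, w].
In Python, from bench import r, optics, close_job gives the robot as it stands.
- The arm moves only by the shell command python3 -m inch 'ROWS' [OPENING] [FORCE]. ROWS is JSON, a list of rows, each an object with "translation": the shift along the tool's x, y, z in cm, a list of three; "spin": the turn about the tool's x in degrees. In form: [{"translation": [tx, ty, tz], "spin": spin}, ...]. A call has 1 to 20 rows; each row shifts and turns the pose as measured when the row begins, along the tool's axes as they then stand; what a row does not reach is not made up. A row lasts 1/8 s, in which the tool goes at most 62.5 mm and 10.7 degrees, less where a joint would pass 70% of its speed; a pose out of reach is approached as far as the arm can. A call is refused whole if a number of a shift passes 6.25 or a number of a turn 10.7, either way. A call with a gripper value outside its range is refused whole. OPENING is the closure, from 0 (fully open) to 1 (shut), set as the call begins (- or left out, the last holds). The fingers move at their own pace and stop on an object; FORCE is the grip in N (left out, the last holds). Time passes only in rows, so rows that do not move let the fingers close. It gives the time, the measured TCP pose, the force and the opening at its end, in the units of the state.
- r.read_state(): the state, without advancing time (a new reading comes with each control period).
- optics.camera(name): name is "scene" or "top" or "wrist"; returns the picture (480x640x3 uint8, red, green, blue); there is no depth.
- optics.camera_model(name): a dict with "camera_matrix" (3x3 intrinsics, pixels), "world_from_camera" (4x4, takes a point from camera to world coordinates); the wrist camera has in their place "tool_from_camera" (4x4, takes a point from camera to tool coordinates, whose origin is the TCP and whose axes are the tool frame's). Camera axes: x right, y down, z forward; pixel columns grow to the right and rows downward; lengths in m; the calibration is good to about 2 mm. The wrist camera is an equidistant fisheye: a pixel r from the principal point sees the ray r / f radians off the axis. A picture is of the moment at which its call begins: read the wrist's pose just before it. camera_model takes no time and is no camera call.
- close_job(): hands the job in, once; it reports no verdict.
The state is a dict: "time": time; "joint_positions": joint angles; "joint_vel": joint speeds; "joint_torque": joint torques, N m; "ee_pos": TCP position; "eef_rot": TCP orientation; "ft_force": force on the tool from outside, world axes, zero at the start; "torque": the same for the moment, N m; "width": finger opening in m.
Only numpy, scipy, OpenCV 4.12 (cv2) and the standard library are available. Lean on these libraries where they do the work, as an engineer would, in place of code of your own. Each camera call takes 0.05 s, during which the arm holds its last target.

### The job

Take the bright aluminium heat block with the blue dot out of the red cradle, put it down upright and let go of it on the blue mat to change your grip, then take it by its long sides and set it flat on the yellow patch of the checking plate, between the orange end stops. Then lower the white bridge gauge gently over it so that both legs stand flat on the plate and its sprung foot rests on the block's blue dot with the red pointer in the green band, and leave it standing there. Do not shove or tip the other things on the bench.

Things in the scene. Friction and masses are not known exactly. Their poses are not given: they have to be found in the camera images.
- block_center (a point): Centre (half-way up) of the loose aluminium heat block, 58 mm long (x), 36 wide (y), 40 high (z up), about 0.2 kg; eight dark wells and a blue dot mid top. Starts upright in the cradle, where only its two ends (58 mm apart along x) can be gripped: cheeks hide its long sides. Either way round is the same.
- cradle_floor (a point): Centre of the floor of the fixed red cradle, 6 mm above the bench, where the block stands at the start. Two cheeks, 50 mm high above the bench and 52 mm long (x), have inner faces 21 mm either side along y; the ends are open and the floor only 50 mm long, so fingers go down at the block's ends.
- mat_top (a point): Centre of the top of the fixed blue mat, 120 x 120 mm, 4 mm thick, lying on the bench: the place to put the block down and change the grip. Axes along its edges.
- nest (a point): Centre of the yellow patch on top of the fixed dark checking plate (116 mm in x, 150 in y, 10 thick; this point 10 mm above the bench). Orange stops, 30 mm wide (y), 8 thick, 46 high above the plate, stand along x, inner faces 32 mm either side: the block goes between, its length along x (either way round), 3 mm spare at each end. No room for fingers at its ends; its long sides are open.
- gauge_grip (a point): Middle of the upright black grip (28 x 28 mm, 52 tall) of the loose white bridge gauge, 0.48 kg, 116 mm above the soles of its two legs. Under the grip a beam 108 mm long (y), 32 wide (x), 72 to 88 mm above the soles, spans the legs (32 mm in x, 12 in y; inner faces 42 mm either side of centre along y). Starts upright on the bench.
- gauge_foot (a point): Centre of the underside of the gauge's sprung steel foot, 14 mm across, straight below the grip. Unpressed it hangs 28 mm above the soles of the legs; it slides up against a light spring.
- plunger (a joint): Gauge reading: how far the foot is pushed up, m (0 = hanging free, 0.030 = top). Spring about 1 N at 0, 2 N at 0.012, less than the gauge's weight, so it stands by itself. The red pointer moves with the foot; over this 40 mm block with both legs flat on the plate it reads 0.012, mid green band.
- bottle_center (a point): Bystander: centre of an amber jar with a blue cap, 52 mm across, 85 mm tall.
- tuberack_center (a point): Bystander: centre of a green tube rack, 110 x 75 mm, 45 mm tall, tube caps up to 59 mm above the bench. The point is 22.5 mm above the bench.
- pot_center (a point): Bystander: centre of a small white sample pot with a yellow lid, 44 mm across, 50 mm tall.
- spare_center (a point): Bystander: centre of a dark spare heat block without a dot, 58 x 36 x 40 mm.

How it is judged:
On the way, in this order (a step that is already met when the one before it is completed fails the run):
1. the block stands upright on the blue mat, let go (contact force between block and mat above 0.5 N and contact force between the fingers and block below 0.1 N and angle between block_center's own z axis and vertical below 0.05 rad and linear speed of block below 0.02 m/s), for 0.2 s.
2. the block stands flat on the plate between the end stops, let go (x of block_center in the frame of nest between -0.004 and 0.004 m and y of block_center in the frame of nest between -0.01 and 0.01 m and z of block_center in the frame of nest between 0.017 and 0.023 m and angle between the x axis of block_center and the x axis of nest, either way round below 0.12 rad and angle between block_center's own z axis and vertical below 0.05 rad and contact force between each of gauge, the fingers and block below 0.1 N and linear speed of block below 0.02 m/s), for 0.2 s.
At the end, for the whole second after the job is handed in: Block flat on the plate between the stops (4 mm along x, 10 mm along y, 0.12 rad); gauge upright (0.03 rad), legs on the plate, foot on the block within 7 mm of its centre, plunger reading 0.012 +- 0.0015 m; all let go and at rest (x of block_center in the frame of nest between -0.004 and 0.004 m and y of block_center in the frame of nest between -0.01 and 0.01 m and z of block_center in the frame of nest between 0.017 and 0.023 m and angle between the x axis of block_center and the x axis of nest, either way round below 0.12 rad and angle between block_center's own z axis and vertical below 0.05 rad and value of joint plunger between 0.0105 and 0.0135 m and horizontal distance between gauge_foot and block_center below 0.007 m and angle between gauge_grip's own z axis and vertical below 0.03 rad and contact force between gauge and plate above 0.5 N and contact force between plunger and block above 0.3 N and linear speed of each of gauge, block below 0.01 m/s); the robot touches nothing.
It fails at once if the gauge is pushed or dropped hard onto the block (over 15 N) (contact force between gauge and block above 15 N).
It fails at once if a bystander is shoved more than 20 mm or tipped (distance of any of bottle_center, tuberack_center, pot_center, spare_center from where it was at the start of the episode above 0.02 m or angle between any of bottle_center, tuberack_center, pot_center, spare_center's own z axis and vertical above 0.3 rad).
It also fails if it takes over 72 s, if anything falls off the work surface, if the arm or the gripper's body presses on something with over 40 N, if the wrist force passes 120 N, or if a joint passes its speed limit or range.

## Working session

There is one attempt and no reset: what is moved stays moved. The work goes in short steps, Python scripts to look and compute and a shell command to move; the robot and the scene stay as the last step left them, time stands still between calls to the robot, and variables do not carry over. Pictures are saved under pics/ and viewed, and the job is handed in when it is done.

```bash
ls; mkdir -p pics
cat > h.py <<'E'
import numpy as np, cv2
from bench import r, optics
from scipy.spatial.transform import Rotation as R
def save(name,fn,crop=None,scale=1):
    im=optics.camera(name)
    cv2.imwrite('pics/raw_'+fn+'.png',im[:,:,::-1])
    if crop: 
        x0,y0,x1,y1=crop; im=im[y0:y1,x0:x1]
    im=cv2.resize(im,None,fx=scale,fy=scale,interpolation=cv2.INTER_CUBIC)
    cv2.imwrite('pics/'+fn+'.png',im[:,:,::-1])
def pix2(name,u,v,z):
    m=optics.camera_model(name);K=np.array(m['camera_matrix']);T=np.array(m['world_from_camera'])
    d=T[:3,:3]@np.linalg.solve(K,[u,v,1]);o=T[:3,3]
    return o+d*(z-o[2])/d[2]
def proj(name,p):
    m=optics.camera_model(name);K=np.array(m['camera_matrix']);T=np.array(m['world_from_camera'])
    c=T[:3,:3].T@(np.array(p)-T[:3,3]);q=K@c;return q[:2]/q[2]
def wrist(u,v,z):
    s=r.read_state();m=optics.camera_model('wrist');K=np.array(m['camera_matrix'])
    Tt=np.eye(4);Tt[:3,:3]=R.from_quat(s['eef_rot']).as_matrix();Tt[:3,3]=s['ee_pos']
    T=Tt@np.array(m['tool_from_camera'])
    a=np.array([(u-K[0,2])/K[0,0],(v-K[1,2])/K[1,1]]);th=np.linalg.norm(a)
    d=np.array([*(a/max(th,1e-9)*np.sin(th)),np.cos(th)]);d=T[:3,:3]@d;o=T[:3,3]
    return o+d*(z-o[2])/d[2]
def wproj(p):
    s=r.read_state();m=optics.camera_model('wrist');K=np.array(m['camera_matrix'])
    Tt=np.eye(4);Tt[:3,:3]=R.from_quat(s['eef_rot']).as_matrix();Tt[:3,3]=s['ee_pos']
    T=Tt@np.array(m['tool_from_camera'])
    c=T[:3,:3].T@(np.array(p)-T[:3,3]);th=np.arctan2(np.hypot(c[0],c[1]),c[2]);ph=np.arctan2(c[1],c[0])
    return K[0,2]+K[0,0]*th*np.cos(ph),K[1,2]+K[1,1]*th*np.sin(ph)
def delta(p,yaw=None):
    """tool-axes shift in cm to world TCP p"""
    s=r.read_state();M=R.from_quat(s['eef_rot']).as_matrix()
    return M.T@(np.array(p)-s['ee_pos'])*100
E
python3 - <<'E'
from h import *
np.set_printoptions(precision=4,suppress=True)
s=r.read_state();print(s)
print(R.from_quat(s['eef_rot']).as_matrix())
for n in ('scene','top','wrist'):
    save(n,n+'0'); print(n,optics.camera_model(n))
E
```

```text
pics
{'time': 0.0, 'joint_positions': array([-1.1866,  0.3329, -0.0647,  1.461 ,  0.0216,  1.3499, -0.0885]), 'joint_vel': array([-0.0004,  0.0003, -0.001 , -0.0014,  0.0028, -0.0013, -0.0003]), 'joint_torque': array([  0.0006, -62.326 ,   0.025 , -38.9894,  -0.0613,   0.0398,
         0.0002]), 'ee_pos': array([0.2471, 0.5737, 0.2387]), 'eef_rot': array([ 0.1423,  0.6926, -0.1433,  0.6924]), 'ft_force': array([ 0.7281, -0.5259,  0.6055]), 'torque': array([0.0174, 0.0335, 0.0062]), 'width': 0.08719493602815254}
[[-0.0005  0.3956  0.9184]
 [-0.0013  0.9184 -0.3956]
 [-1.     -0.0014  0.    ]]
scene {'camera_matrix': array([[607.8839,   0.    , 316.4175],
       [  0.    , 607.8839, 243.3746],
       [  0.    ,   0.    ,   1.    ]]), 'world_from_camera': array([[-0.4   ,  0.7916, -0.462 ,  1.2066],
       [ 0.9165,  0.3487, -0.1961,  0.2804],
       [ 0.0059, -0.5018, -0.865 ,  1.2957],
       [ 0.    ,  0.    ,  0.    ,  1.    ]])}
top {'camera_matrix': array([[550.5393,   0.    , 314.3652],
       [  0.    , 550.5393, 241.5244],
       [  0.    ,   0.    ,   1.    ]]), 'world_from_camera': array([[ 0.0556, -0.9717,  0.2297,  0.3213],
       [-0.9984, -0.0555,  0.0069, -0.0117],
       [ 0.006 , -0.2297, -0.9732,  1.0655],
       [ 0.    ,  0.    ,  0.    ,  1.    ]])}
wrist {'camera_matrix': array([[371.6483,   0.    , 319.4532],
       [  0.    , 371.6483, 246.6913],
       [  0.    ,   0.    ,   1.    ]]), 'tool_from_camera': array([[-0.0001, -0.2772,  0.9608, -0.1445],
       [ 1.    , -0.0015, -0.0004, -0.0001],
       [ 0.0016,  0.9608,  0.2772, -0.0762],
       [ 0.    ,  0.    ,  0.    ,  1.    ]])}
```

View pics/scene0.png

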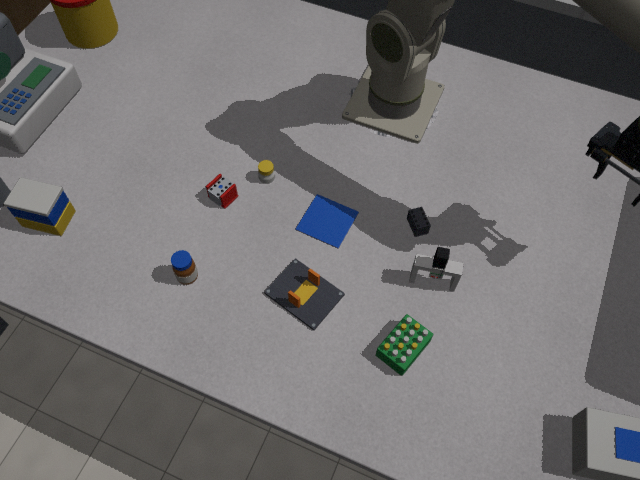

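View pics/top0.png

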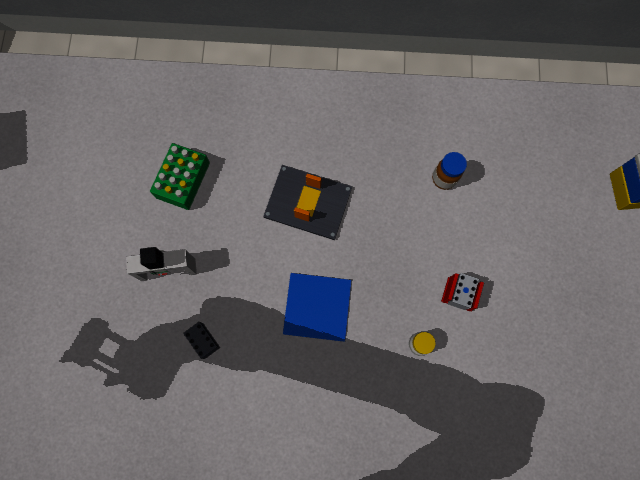

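View pics/wrist0.png

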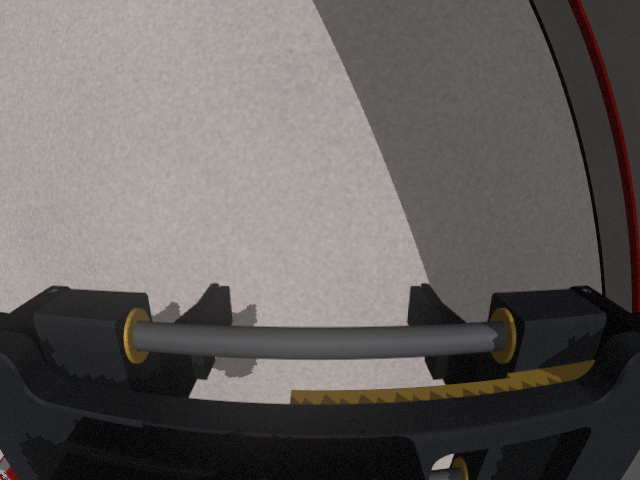

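The scene and top views show everything: in the top view the block in its cradle is at about (465,290), mat (318,307), plate (310,202), gauge (157,260), and the bystanders are clear of them. I'll enlarge the ones that matter.

Run:
```python
import cv2
im=cv2.imread('pics/raw_top0.png')
def c(x0,y0,x1,y1,k,fn): cv2.imwrite('pics/'+fn,cv2.resize(im[y0:y1,x0:x1],None,fx=k,fy=k,interpolation=cv2.INTER_CUBIC))
c(435,260,495,320,10,'c_block.png'); c(260,160,360,245,7,'c_plate.png'); c(115,235,235,285,6,'c_gauge.png'); c(275,265,360,345,7,'c_mat.png')
```

```text
(no output)
```

View pics/c_block.png

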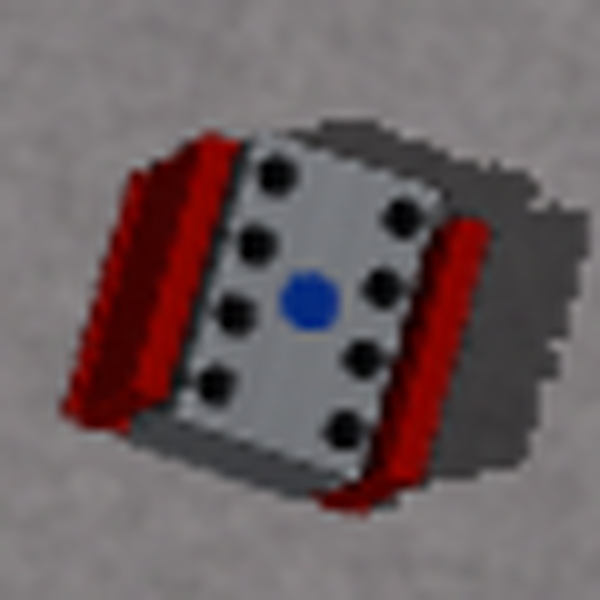

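View pics/c_plate.png

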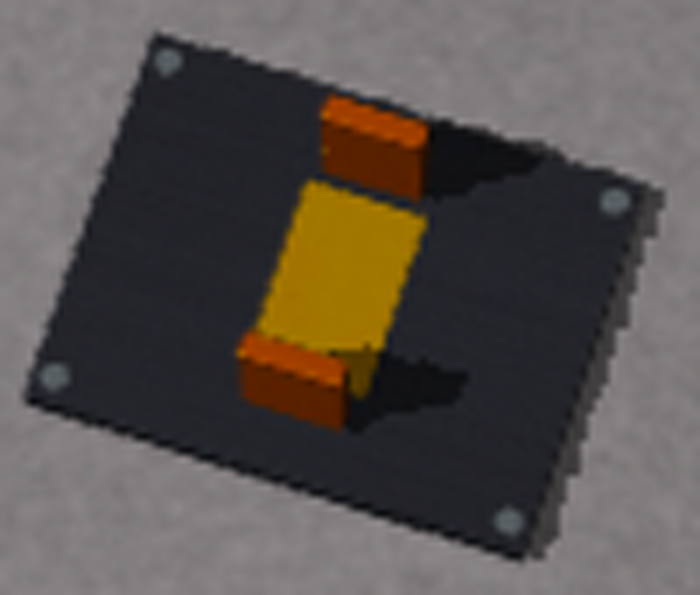

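View pics/c_gauge.png

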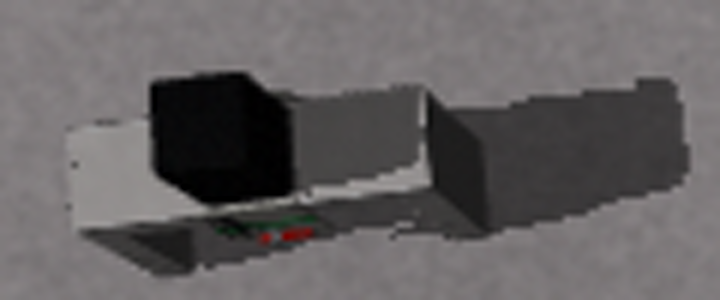

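View pics/c_mat.png

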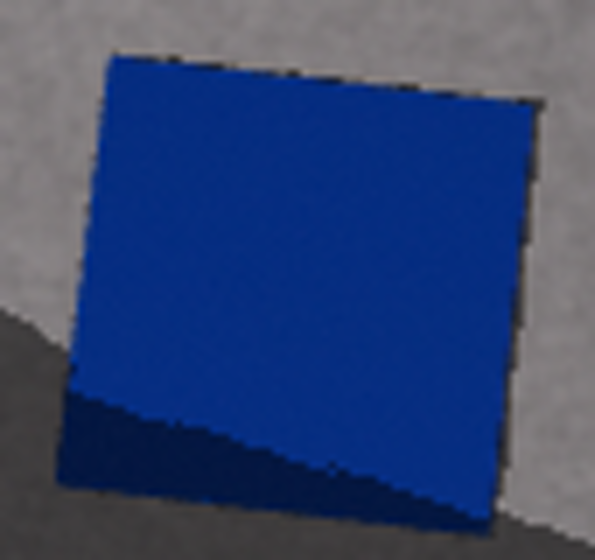

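Run:
```python
from h import *
np.set_printoptions(precision=4,suppress=True)
def P(x0,y0,k,pts,z): return np.array([pix2('top',x0+(a+.5)/k-.5,y0+(b+.5)/k-.5,z) for a,b in pts])
def rep(n,q):
    print(n,'centre',q.mean(0)[:2],'sides',np.linalg.norm(np.roll(q,-1,0)-q,axis=1),'angs',[round(float(np.degrees(np.arctan2(*(np.roll(q,-1,0)-q)[i,[1,0]]))),1) for i in range(4)])
rep('block',P(435,260,10,[(250,130),(440,187),(365,478),(175,415)],.046)); print(P(435,260,10,[(310,301)],.046))
rep('plate',P(260,160,7,[(157,35),(650,188),(527,557),(28,402)],.010))
rep('screws',P(260,160,7,[(168,62),(616,202),(510,522),(55,377)],.010))
rep('mat',P(275,265,7,[(110,55),(540,103),(493,533),(58,485)],.004))
rep('beam',P(115,235,6,[(68,128),(422,88),(435,185),(80,230)],.088))
rep('grip',P(115,235,6,[(150,82),(248,72),(255,170),(158,175)],.142))
for n,u,v,z in(('bottle',454,164,.085),('pot',424,343,.05),('spare',201,340,.04),('rack',180,175,.05)): print(n,pix2('top',u,v,z))
im=cv2.imread('pics/raw_top0.png')
s=cv2.imread('pics/raw_scene0.png')
cv2.imwrite('pics/s_b.png',cv2.resize(s[165:215,195:255],None,fx=10,fy=10,interpolation=2))
cv2.imwrite('pics/s_g.png',cv2.resize(s[240:300,400:475],None,fx=9,fy=9,interpolation=2))
cv2.imwrite('pics/s_p.png',cv2.resize(s[255:330,260:350],None,fx=8,fy=8,interpolation=2))
```

```text
block centre [ 0.4857 -0.291 ] sides [0.0367 0.0574 0.0365 0.0564] angs [-103.9, 165.2, 74.5, -14.6]
[[ 0.4858 -0.2914  0.046 ]]
plate centre [0.6521 0.0129] sides [0.1501 0.1154 0.1485 0.1164] angs [-104.9, 164.8, 75.5, -14.4]
screws centre [0.6533 0.0139] sides [0.1364 0.1001 0.136  0.1001] angs [-105.0, 165.0, 75.0, -14.8]
mat centre [ 0.4443 -0.0172] sides [0.1207 0.119  0.119  0.1194] angs [-93.2, 176.1, 87.0, -3.0]
beam centre [0.4999 0.278 ] sides [0.1067 0.0304 0.1063 0.0318] angs [-80.1, -166.3, 100.7, 14.1]
grip centre [0.4988 0.277 ] sides [0.0279 0.0288 0.0274 0.0274] angs [-80.7, -169.1, 96.3, 12.1]
bottle [ 0.7186 -0.2606  0.085 ]
pot [ 0.383 -0.214  0.05 ]
spare [0.3662 0.1929 0.04  ]
rack [0.679  0.2643 0.05  ]
```

View pics/s_b.png

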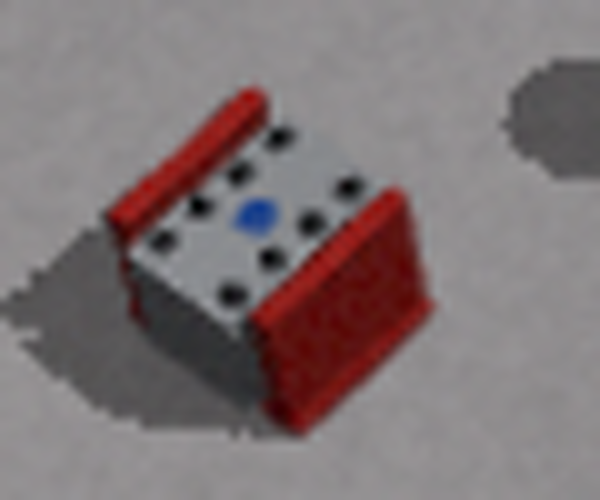

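View pics/s_g.png

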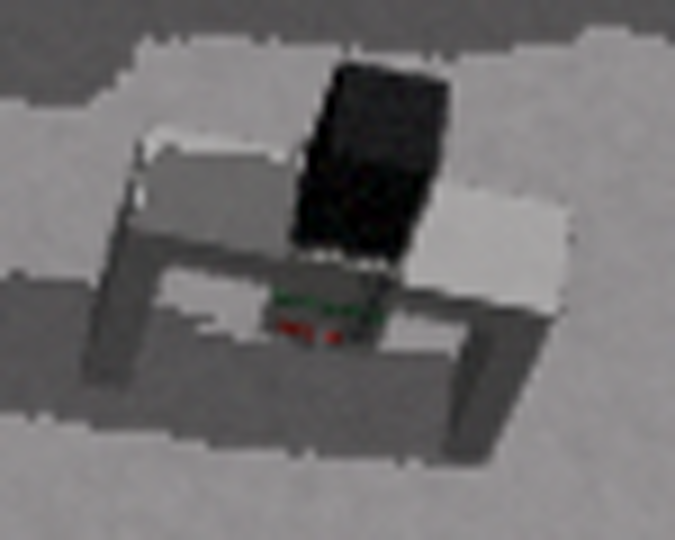

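View pics/s_p.png

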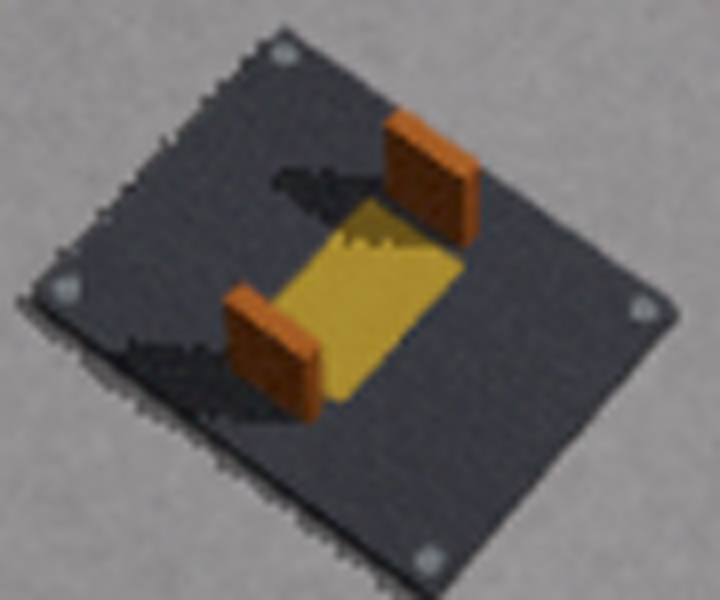

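Run:
```python
from h import *
np.set_printoptions(precision=4,suppress=True)
def P(x0,y0,k,pts,z): return np.array([pix2('scene',x0+(a+.5)/k-.5,y0+(b+.5)/k-.5,z) for a,b in pts])
def rep(n,q):
    print(n,'centre',q.mean(0)[:2],'sides',np.linalg.norm(np.roll(q,-1,0)-q,axis=1),'angs',[round(float(np.degrees(np.arctan2(*(np.roll(q,-1,0)-q)[i,[1,0]]))),1) for i in range(4)])
print('dot',P(195,165,10,[(256,216)],.046))
rep('screws',P(260,255,8,[(284,54),(644,308),(429,560),(66,290)],.010))
# stops' tops z=.056: far stop top corners, near stop
far=P(260,255,8,[(403,110),(480,160),(465,170),(386,120)],.056); near=P(260,255,8,[(240,283),(322,350),(308,358),(224,298)],.056)
rep('far',far);rep('near',near);print('mid',(far.mean(0)+near.mean(0))/2)
rep('grip',P(400,240,9,[(340,62),(450,82),(440,172),(325,150)],.142))
def T(x0,y0,k,pts,z): return np.array([pix2('top',x0+(a+.5)/k-.5,y0+(b+.5)/k-.5,z) for a,b in pts])
far=T(260,160,7,[(330,95),(428,125),(426,147),(322,118)],.056);near=T(260,160,7,[(249,333),(348,362),(340,384),(238,354)],.056)
rep('far',far);rep('near',near);print('mid',(far.mean(0)+near.mean(0))/2)
M=r.read_state();
```

```text
dot [[ 0.4843 -0.2906  0.046 ]]
screws centre [0.6521 0.0147] sides [0.1356 0.1008 0.1358 0.1003] angs [75.4, -14.8, -104.9, 165.2]
far centre [0.6167 0.0241] sides [0.0274 0.0054 0.0278 0.0059] angs [77.6, -29.5, -101.7, 147.4]
near centre [0.6875 0.0062] sides [0.0313 0.0046 0.0302 0.0064] angs [72.1, -34.0, -104.1, 160.4]
mid [0.6521 0.0152 0.056 ]
grip centre [0.5005 0.2799] sides [0.0268 0.0255 0.0278 0.0252] angs [101.7, 11.9, -78.8, -170.3]
far centre [0.6879 0.0047] sides [0.0285 0.0065 0.03   0.0071] angs [-104.6, 178.1, 76.9, -14.8]
near centre [0.6184 0.0234] sides [0.0283 0.0066 0.0291 0.0067] angs [-103.7, 164.1, 76.3, -23.1]
mid [0.6532 0.014  0.056 ]
```

```bash
python3 -m inch '[{"translation":[0,0,0],"spin":10.2},{"translation":[0,0,0],"spin":10.2},{"translation":[0,0,0],"spin":10.2},{"translation":[0,0,0],"spin":10.2},{"translation":[0,0,0],"spin":10.2},{"translation":[0,0,0],"spin":10.2},{"translation":[0,0,0],"spin":10.2},{"translation":[0,0,0],"spin":10.2},{"translation":[0,0,0],"spin":0}]' 0
cat >> h.py <<'E'
def to(p,yawdeg=None):
    s=r.read_state();M=R.from_quat(s['eef_rot']).as_matrix()
    y=np.degrees(np.arctan2(M[1,1],M[0,1]))
    print('t %.2f'%s['time'],'tcp',np.round(s['ee_pos'],4),'yaw_y %.2f'%y,'down',np.round(M[:,0],4),'w %.4f'%s['width'],'F',np.round(s['ft_force'],1))
    if p is not None: print('shift cm',np.round(delta(p),2), 'spin', None if yawdeg is None else round(float(-((yawdeg-y+90)%180-90)),2))
E
python3 -c "
from h import *
to([.5,.1,.24],-15); to([.485,-.291,.15])"
```

```text
time: 1.27
ee_pos: [0.2466, 0.5723, 0.2356]
eef_rot: [-0.568, -0.417, 0.572, -0.42]
ft_force: [-0.6, -0.1, -0.1]
width: 0.0872
t 1.27 tcp [0.2466 0.5723 0.2356] yaw_y -17.45 down [-0.0025 -0.0067 -1.    ] w 0.0872 F [-0.6 -0.1 -0.1]
shift cm [-0.18 38.34 37.46] spin -2.45
t 1.27 tcp [0.2466 0.5723 0.2356] yaw_y -17.45 down [-0.0025 -0.0067 -1.    ] w 0.0872 F [-0.6 -0.1 -0.1]
shift cm [ 9.09 48.64 75.14] spin None
```

```bash
python3 -m inch '[{"translation":[0,4.2,4.1],"spin":-2.4},{"translation":[0,4.2,4.1],"spin":0},{"translation":[0,4.2,4.1],"spin":0},{"translation":[0,4.2,4.1],"spin":0},{"translation":[0,4.2,4.1],"spin":0},{"translation":[0,4.2,4.1],"spin":0},{"translation":[0,4.2,4.1],"spin":0},{"translation":[0,4.2,4.1],"spin":0},{"translation":[0,4,4],"spin":0},{"translation":[0,0,0],"spin":0}]'
python3 -c "
from h import *
to([.485,-.291,.15],-15)"
```

```text
time: 2.52
ee_pos: [0.5291, 0.1095, 0.2374]
eef_rot: [-0.547, -0.444, 0.551, -0.447]
ft_force: [-1.3, 0.1, -0.0]
width: 0.087
t 2.52 tcp [0.5291 0.1095 0.2374] yaw_y -11.92 down [-7.0e-04 -7.2e-03 -1.0e+00] w 0.0870 F [-1.3  0.1 -0. ]
shift cm [ 9.03  3.95 40.03] spin 3.08
```

```bash
python3 -m inch '[{"translation":[0,0.4,5.7],"spin":3},{"translation":[0,0.4,5.7],"spin":0},{"translation":[0,0.4,5.7],"spin":0},{"translation":[0,0.4,5.7],"spin":0},{"translation":[0,0.4,5.7],"spin":0},{"translation":[0,0.4,5.7],"spin":0},{"translation":[2,0.3,3.5],"spin":0},{"translation":[2,0,0],"spin":0},{"translation":[0,0,0],"spin":0}]'
python3 -c "
from h import *
to([.485,-.291,.15],-15)"
```

```text
time: 3.65
ee_pos: [0.4649, -0.2682, 0.1991]
eef_rot: [-0.55, -0.442, 0.552, -0.446]
ft_force: [0.0, -0.1, 0.2]
width: 0.0868
t 3.65 tcp [ 0.4649 -0.2682  0.1991] yaw_y -12.27 down [ 0.0013 -0.0058 -1.    ] w 0.0868 F [ 0.  -0.1  0.2]
shift cm [4.93 2.43 1.78] spin 2.73
```

```bash
python3 -m inch '[{"translation":[1,1.2,0.9],"spin":2.7},{"translation":[1,1.2,0.9],"spin":0},{"translation":[1,0,0],"spin":0},{"translation":[0,0,0],"spin":0}]'
python3 -c "
from h import *
to([.485,-.291,.15],-15); save('wrist','w1')
print(wproj([.485,-.291,.046]))
M=R.from_quat(r.read_state()['eef_rot']).as_matrix()
for z in (.03,.06): print(wproj([.485+.0281,-.291-.0075,z]),wproj([.485-.0281,-.291+.0075,z]))"
```

```text
time: 4.15
ee_pos: [0.487, -0.2881, 0.1708]
eef_rot: [0.558, 0.432, -0.558, 0.436]
ft_force: [-0.0, 0.0, 0.7]
width: 0.0873
t 4.15 tcp [ 0.487  -0.2881  0.1708] yaw_y -14.27 down [ 0.0037 -0.004  -1.    ] w 0.0873 F [-0.   0.   0.7]
shift cm [ 2.08 -0.13  0.32] spin 0.73
(np.float64(317.0099215762968), np.float64(247.88508356650217))
(np.float64(353.365568880802), np.float64(242.51526386747076)) (np.float64(280.6915878840752), np.float64(241.92193816136552))
(np.float64(357.1976656276238), np.float64(253.68786121568627)) (np.float64(276.76796331867445), np.float64(253.0394244561099))
```

View pics/w1.png

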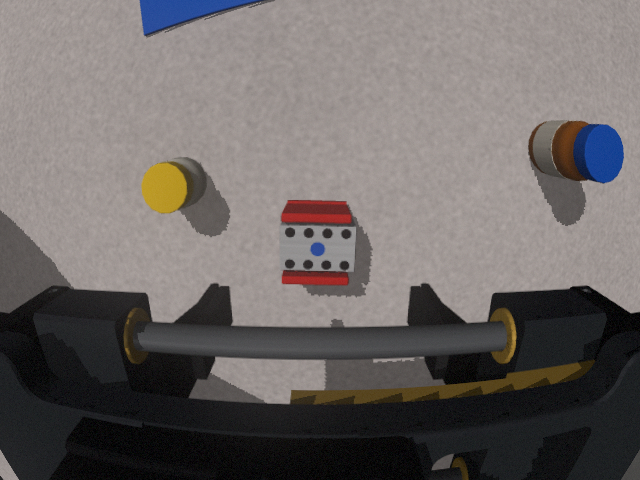

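```bash
python3 -m inch '[{"translation":[2,-0.1,0.3],"spin":0.7},{"translation":[2,0,0],"spin":0},{"translation":[2,0,0],"spin":0},{"translation":[1,0,0],"spin":0},{"translation":[0,0,0],"spin":0}]'
python3 -c "
from h import *
to([.485,-.291,.028],-15)"
```

```text
time: 4.82
ee_pos: [0.4852, -0.2897, 0.0978]
eef_rot: [0.562, 0.429, -0.56, 0.433]
ft_force: [-0.1, -0.2, 1.2]
width: 0.0866
t 4.83 tcp [ 0.4852 -0.2897  0.0978] yaw_y -14.95 down [ 0.0058 -0.0028 -1.    ] w 0.0866 F [-0.1 -0.2  1.2]
shift cm [ 6.98 -0.03  0.12] spin 0.05
```

```bash
python3 -m inch '[{"translation":[1.8,0,0.1],"spin":0},{"translation":[1.8,0,0],"spin":0},{"translation":[1.8,0,0],"spin":0},{"translation":[1,0,0],"spin":0},{"translation":[0,0,0],"spin":0}]'
python3 -c "
from h import *
to([.485,-.291,.028],-15)"
```

```text
time: 5.45
ee_pos: [0.4855, -0.291, 0.0295]
eef_rot: [0.562, 0.429, -0.56, 0.433]
ft_force: [-0.0, 0.4, 0.5]
width: 0.0872
t 5.45 tcp [ 0.4855 -0.291   0.0295] yaw_y -14.95 down [ 0.0061 -0.0029 -1.    ] w 0.0872 F [-0.   0.4  0.5]
shift cm [ 0.15 -0.05  0.01] spin 0.05
```

Positioned; close with a moderate force, then lift straight.

```bash
python3 -m inch '[{"translation":[0,0,0],"spin":0},{"translation":[0,0,0],"spin":0},{"translation":[0,0,0],"spin":0},{"translation":[0,0,0],"spin":0},{"translation":[0,0,0],"spin":0},{"translation":[0,0,0],"spin":0},{"translation":[0,0,0],"spin":0},{"translation":[0,0,0],"spin":0}]' 1 25
python3 -m inch '[{"translation":[-1,0,0],"spin":0},{"translation":[-1,0,0],"spin":0},{"translation":[-2,0,0],"spin":0},{"translation":[-2.5,0,0],"spin":0},{"translation":[-2.5,0,0],"spin":0},{"translation":[-1,0,0],"spin":0},{"translation":[0,0,0],"spin":0}]'
python3 -c "
from h import *
save('wrist','w2',(200,100,440,300),3)
to([.4443,-.0172,.13],-15)"
```

```text
time: 6.45
ee_pos: [0.4862, -0.2913, 0.0308]
eef_rot: [0.562, 0.428, -0.559, 0.433]
ft_force: [-0.0, -0.5, -1.8]
width: 0.058
time: 7.32
ee_pos: [0.4857, -0.2916, 0.1393]
eef_rot: [0.563, 0.427, -0.559, 0.434]
ft_force: [0.2, -0.5, -3.7]
width: 0.0577
t 7.38 tcp [ 0.4854 -0.2915  0.1388] yaw_y -15.00 down [ 0.0104 -0.0038 -0.9999] w 0.0577 F [ 0.8 -0.2 -2.4]
shift cm [  0.73 -11.08 -25.43] spin -0.0
```

View pics/w2.png

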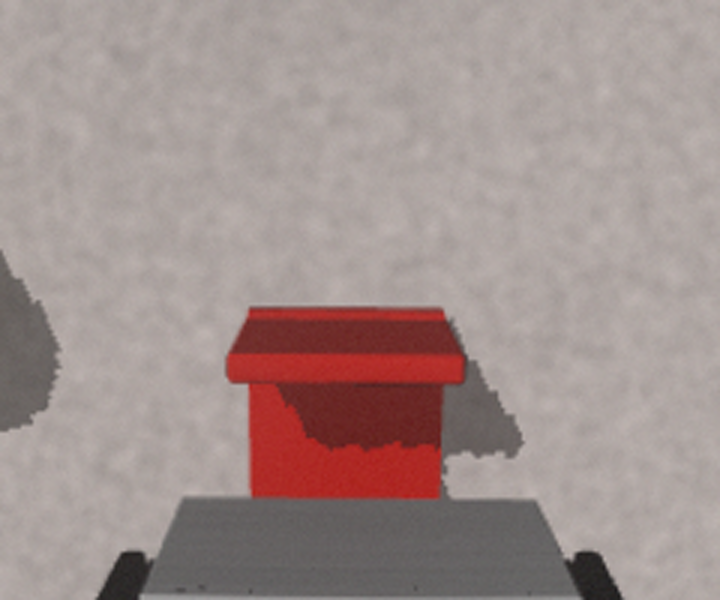

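The block came out cleanly: the grip shows it between the dark fingers, and the cradle is empty. Carry it to the mat.

```bash
python3 -m inch '[{"translation":[0,-1.4,-4],"spin":0},{"translation":[0,-1.4,-4],"spin":0},{"translation":[0,-1.4,-4],"spin":0},{"translation":[0,-1.4,-4],"spin":0},{"translation":[0,-1.4,-4],"spin":0},{"translation":[0,-1.4,-3],"spin":0},{"translation":[0,-1,-1],"spin":0},{"translation":[0,0,0],"spin":0}]'
python3 -c "
from h import *
to([.455,-.017,.06],-15)"
```

```text
time: 8.38
ee_pos: [0.4514, -0.0275, 0.1307]
eef_rot: [-0.56, -0.429, 0.562, -0.432]
ft_force: [-0.4, -0.8, -0.9]
width: 0.0578
t 8.38 tcp [ 0.4514 -0.0275  0.1307] yaw_y -15.00 down [ 1.0e-04 -6.7e-03 -1.0e+00] w 0.0578 F [-0.4 -0.8 -0.9]
shift cm [ 7.07  0.06 -1.16] spin -0.0
```

```bash
python3 -m inch '[{"translation":[1,0,-0.6],"spin":0},{"translation":[2,0,-0.5],"spin":0},{"translation":[2,0,0],"spin":0},{"translation":[1.5,0,0],"spin":0},{"translation":[1,0,0],"spin":0},{"translation":[0,0,0],"spin":0}]'
python3 -c "
from h import *
to([.455,-.017,.0285],-15)"
```

```text
time: 9.12
ee_pos: [0.4549, -0.0203, 0.0502]
eef_rot: [-0.56, -0.427, 0.565, -0.431]
ft_force: [-0.2, -0.2, -1.8]
width: 0.058
t 9.12 tcp [ 0.4549 -0.0203  0.0502] yaw_y -15.30 down [-0.0014 -0.0094 -1.    ] w 0.0580 F [-0.2 -0.2 -1.8]
shift cm [ 2.16 -0.08 -0.34] spin -0.3
```

```bash
python3 -m inch '[{"translation":[0.8,0,0],"spin":0},{"translation":[0.6,0,0],"spin":0},{"translation":[0.4,0,0],"spin":0},{"translation":[0,0,0],"spin":0}]'
python3 -c "
from h import *
to([.455,-.017,.0285],-15)"
```

```text
time: 9.62
ee_pos: [0.4558, -0.0203, 0.0319]
eef_rot: [-0.56, -0.426, 0.564, -0.432]
ft_force: [-0.1, -0.6, -1.1]
width: 0.0579
t 9.62 tcp [ 0.4558 -0.0203  0.0319] yaw_y -15.30 down [ 6.0e-04 -8.6e-03 -1.0e+00] w 0.0579 F [-0.1 -0.6 -1.1]
shift cm [ 0.34 -0.17 -0.3 ] spin -0.3
```

```bash
python3 -m inch '[{"translation":[0.2,0,0],"spin":0},{"translation":[0.1,0,0],"spin":0},{"translation":[0,0,0],"spin":0}]'
python3 -c "
from h import *
to([.455,-.017,.0285],-15)"
python3 -m inch '[{"translation":[0.1,0,0],"spin":0},{"translation":[0,0,0],"spin":0}]'
```

```text
time: 10.0
ee_pos: [0.4561, -0.0202, 0.0291]
eef_rot: [-0.561, -0.426, 0.563, -0.432]
ft_force: [-0.3, -0.6, -1.5]
width: 0.0582
t 10.00 tcp [ 0.4561 -0.0202  0.0291] yaw_y -15.29 down [ 0.0013 -0.0083 -1.    ] w 0.0582 F [-0.3 -0.6 -1.5]
shift cm [ 0.06 -0.19 -0.28] spin -0.29
time: 10.25
ee_pos: [0.4562, -0.0203, 0.0288]
eef_rot: [-0.561, -0.427, 0.563, -0.431]
ft_force: [-0.1, 0.2, -2.0]
width: 0.0577
```

```bash
python3 -m inch '[{"translation":[0.15,0,0],"spin":0},{"translation":[0,0,0],"spin":0}]'
python3 -c "
from h import *
to([.455,-.017,.0285],-15); save('scene','s3',(300,180,380,260),8)"
```

```text
time: 10.5
ee_pos: [0.4564, -0.0204, 0.0285]
eef_rot: [-0.561, -0.427, 0.563, -0.431]
ft_force: [-0.0, 0.1, -2.5]
width: 0.0577
t 10.50 tcp [ 0.4564 -0.0204  0.0285] yaw_y -15.35 down [ 7.0e-04 -6.3e-03 -1.0e+00] w 0.0577 F [-0.   0.1 -2.5]
shift cm [-0.   -0.23 -0.29] spin -0.35
```

View pics/s3.png

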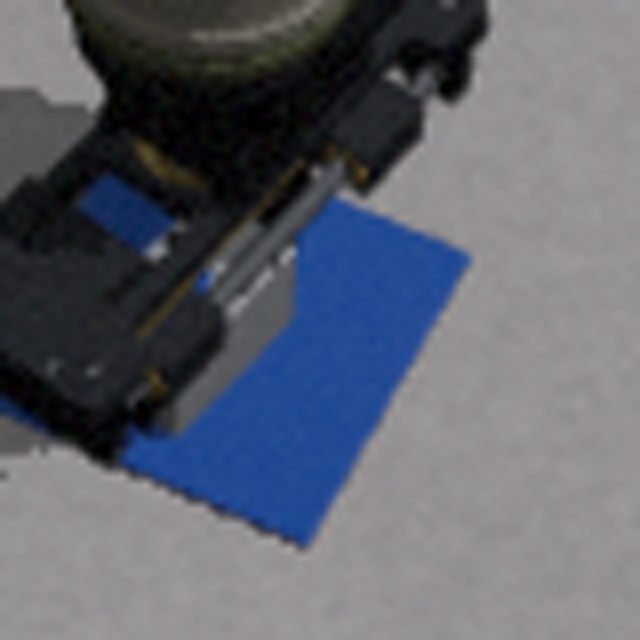

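```bash
python3 -m inch '[{"translation":[0.2,0,0],"spin":0},{"translation":[0.2,0,0],"spin":0},{"translation":[0,0,0],"spin":0}]'
python3 -m inch '[{"translation":[0.2,0,0],"spin":0},{"translation":[0.2,0,0],"spin":0},{"translation":[0,0,0],"spin":0}]'
```

```text
time: 10.92
ee_pos: [0.4567, -0.0202, 0.0273]
eef_rot: [-0.562, -0.428, 0.563, -0.429]
ft_force: [-0.6, 0.5, -2.9]
width: 0.0578
time: 11.3
ee_pos: [0.457, -0.02, 0.026]
eef_rot: [-0.562, -0.429, 0.563, -0.428]
ft_force: [0.0, -0.3, -1.5]
width: 0.058
```

```bash
python3 -c "
from h import *
to([.455,-.017,.0285],-15); save('scene','s4',(310,190,360,240),12); save('wrist','w4',(170,180,470,400),2.5)"
```

```text
t 11.30 tcp [ 0.457 -0.02   0.026] yaw_y -15.47 down [-0.0024  0.     -1.    ] w 0.0580 F [ 0.  -0.3 -1.5]
shift cm [-0.25 -0.28 -0.23] spin -0.47
```

View pics/s4.png

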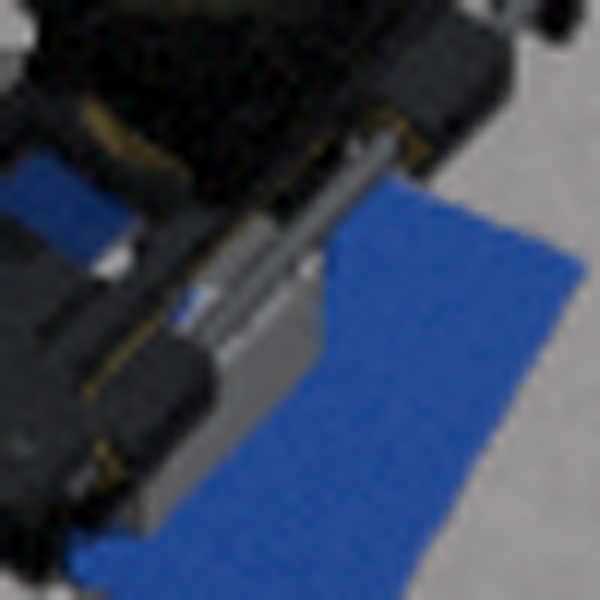

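View pics/w4.png

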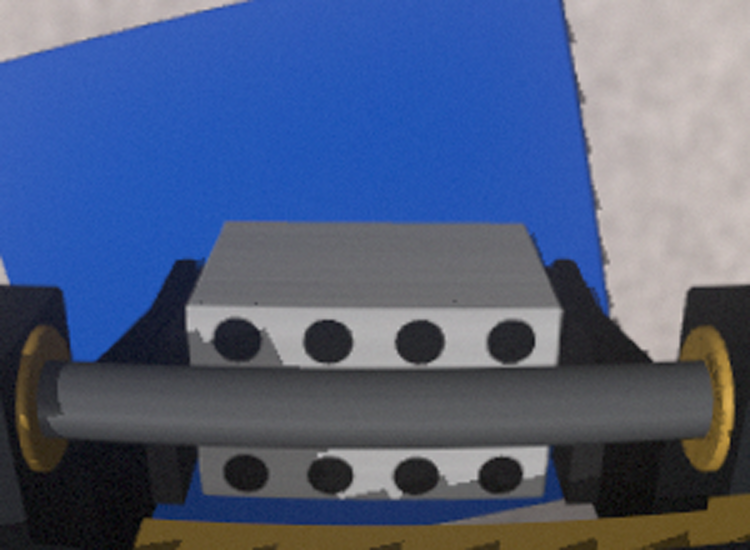

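The block's bottom edge now meets the mat, and the tool's tilt is being straightened by the contact. Release.

```bash
python3 -m inch '[{"translation":[0,0,0],"spin":0},{"translation":[0,0,0],"spin":0},{"translation":[0,0,0],"spin":0},{"translation":[0,0,0],"spin":0},{"translation":[0,0,0],"spin":0},{"translation":[0,0,0],"spin":0}]' 0
python3 -c "
from h import *
to([.457,-.02,.12],75)"
python3 -m inch '[{"translation":[-2,0,0],"spin":0},{"translation":[-3,0,0],"spin":0},{"translation":[-3,0,0],"spin":0},{"translation":[-2,0,0],"spin":0},{"translation":[0,0,0],"spin":0}]'
python3 -c "
from h import *
to([.457,-.02,.12],75);save('top','t5',(280,260,360,340),8);save('wrist','w5',(170,180,470,400),2.5);
s=r.read_state();print(s['joint_positions'])"
```

```text
time: 12.15
ee_pos: [0.4572, -0.0199, 0.0252]
eef_rot: [-0.562, -0.428, 0.563, -0.428]
ft_force: [0.3, -0.2, 0.0]
width: 0.0866
t 12.15 tcp [ 0.4572 -0.0199  0.0252] yaw_y -15.43 down [-0.0019 -0.0011 -1.    ] w 0.0866 F [ 0.3 -0.2  0. ]
shift cm [-9.48 -0.04  0.03] spin 89.57
time: 12.78
ee_pos: [0.4571, -0.02, 0.1278]
eef_rot: [-0.562, -0.428, 0.564, -0.428]
ft_force: [-0.7, 0.1, -0.7]
width: 0.0871
t 12.78 tcp [ 0.4571 -0.02    0.1278] yaw_y -15.46 down [-0.0027 -0.0015 -1.    ] w 0.0871 F [-0.7  0.1 -0.7]
shift cm [ 0.78 -0.   -0.  ] spin 89.54
[-0.73619149  0.05584271  0.70680319  2.05409713 -0.03911718  1.05078177
 -0.28022939]
```

View pics/w5.png

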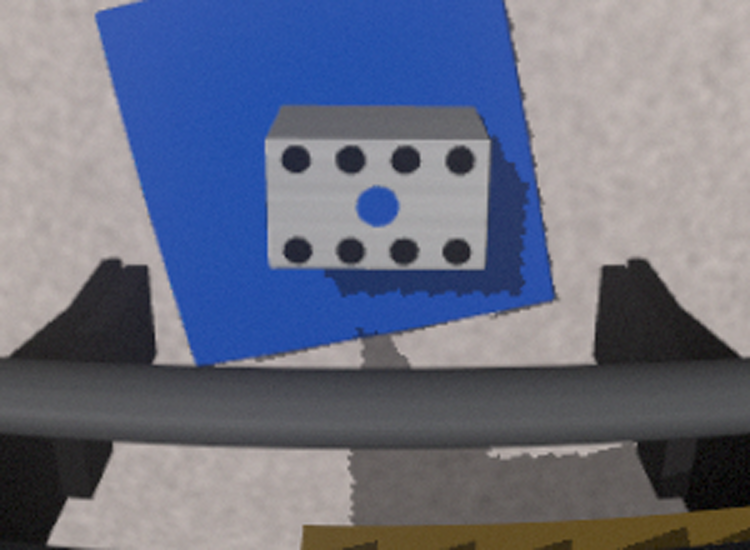

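View pics/t5.png

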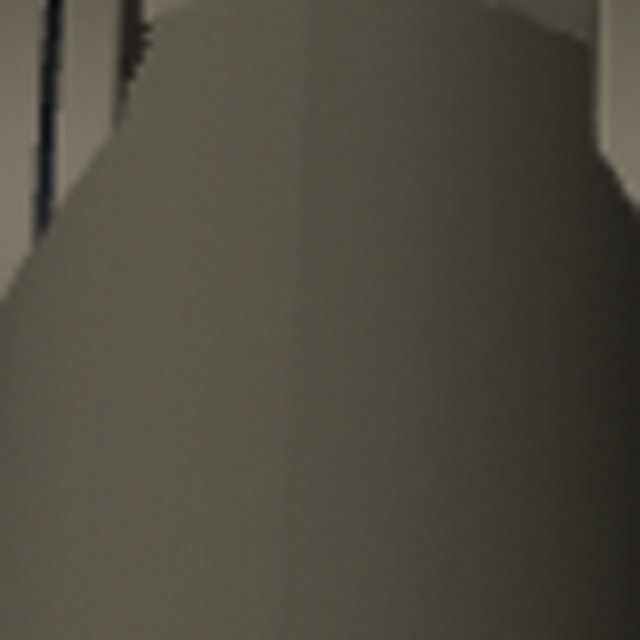

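```bash
python3 -c "
from h import *
print(wrist(320.9,262.5,.044))
for a,b in ((266,138),(490,138),(487,268),(269,268)): print(wrist(170+a/2.5,180+b/2.5,.044))"
python3 -m inch '[{"translation":[0,0,0],"spin":-10.7},{"translation":[0,0,0],"spin":-10.7},{"translation":[0,0,0],"spin":-10.7},{"translation":[0,0,0],"spin":-10.7},{"translation":[0,0,0],"spin":-10.7},{"translation":[0,0,0],"spin":-10.7},{"translation":[0,0,0],"spin":-10.7},{"translation":[0,0,0],"spin":-10.7},{"translation":[0,0,0],"spin":0}]'
python3 -c "
from h import *
to([.457,-.02,.1],74.57)"
```

```text
[ 0.45617813 -0.02059847  0.044     ]
[0.4338916  0.00442853 0.044     ]
[ 0.48853006 -0.01068966  0.044     ]
[ 0.47956132 -0.04505198  0.044     ]
[ 0.42392347 -0.02967374  0.044     ]
time: 14.0
ee_pos: [0.4496, -0.0211, 0.1154]
eef_rot: [0.114, 0.704, -0.122, 0.69]
ft_force: [-0.0, -0.2, 0.4]
width: 0.0872
t 14.00 tcp [ 0.4496 -0.0211  0.1154] yaw_y 70.75 down [-0.0219 -0.0084 -0.9997] w 0.0872 F [-0.  -0.2  0.4]
shift cm [1.52 0.37 0.69] spin -3.82
```

```bash
python3 -m inch '[{"translation":[0,0.2,0.35],"spin":-2},{"translation":[0,0.2,0.35],"spin":-2},{"translation":[0,0,0],"spin":0},{"translation":[0,0,0],"spin":0}]'
python3 -c "
from h import *
to([.4565,-.0202,.1],74.57);s=r.read_state();print(s['joint_positions'])"
```

```text
time: 14.5
ee_pos: [0.4566, -0.0198, 0.1133]
eef_rot: [0.093, 0.709, -0.102, 0.692]
ft_force: [-0.2, -0.0, 0.2]
width: 0.0871
t 14.50 tcp [ 0.4566 -0.0198  0.1133] yaw_y 74.14 down [-0.0252 -0.0095 -0.9996] w 0.0871 F [-0.2 -0.   0.2]
shift cm [ 1.33 -0.02  0.03] spin -0.43
[-0.66701387  0.09735997  0.63964334  2.0481499  -0.05711432  1.04145665
  1.29440241]
```

```bash
python3 -m inch '[{"translation":[2.5,0,-0.05],"spin":-0.4},{"translation":[2.5,0,-0.05],"spin":0},{"translation":[2,0,0],"spin":0},{"translation":[1,0,0],"spin":0},{"translation":[0,0,0],"spin":0}]'
python3 -c "
from h import *
to([.4565,-.0202,.028],74.57)"
```

```text
time: 15.12
ee_pos: [0.4541, -0.02, 0.0318]
eef_rot: [0.093, 0.708, -0.101, 0.693]
ft_force: [0.7, 0.3, -0.0]
width: 0.0871
t 15.12 tcp [ 0.4541 -0.02    0.0318] yaw_y 74.26 down [-0.0234 -0.0088 -0.9997] w 0.0871 F [ 0.7  0.3 -0. ]
shift cm [0.37 0.06 0.25] spin -0.31
```

```bash
python3 -m inch '[{"translation":[0.2,0.1,0.3],"spin":-0.4},{"translation":[0.2,0,0.1],"spin":0},{"translation":[0,0,0],"spin":0}]'
python3 -c "
from h import *
to([.4565,-.0202,.028],74.57)"
python3 -m inch '[{"translation":[0,0,0],"spin":0},{"translation":[0,0,0],"spin":0},{"translation":[0,0,0],"spin":0},{"translation":[0,0,0],"spin":0},{"translation":[0,0,0],"spin":0},{"translation":[0,0,0],"spin":0},{"translation":[0,0,0],"spin":0},{"translation":[0,0,0],"spin":0},{"translation":[0,0,0],"spin":0},{"translation":[0,0,0],"spin":0}]' 1 25
python3 -c "
from h import *
to([.4565,-.0202,.028],74.57)"
```

```text
time: 15.5
ee_pos: [0.4597, -0.02, 0.029]
eef_rot: [0.091, 0.708, -0.098, 0.694]
ft_force: [0.2, -0.6, -0.4]
width: 0.0872
t 15.50 tcp [ 0.4597 -0.02    0.029 ] yaw_y 74.67 down [-0.0208 -0.0079 -0.9998] w 0.0872 F [ 0.2 -0.6 -0.4]
shift cm [ 0.1 -0.1 -0.3] spin 0.1
time: 16.75
ee_pos: [0.4599, -0.02, 0.0294]
eef_rot: [0.091, 0.707, -0.098, 0.694]
ft_force: [0.1, 0.3, 1.0]
width: 0.0358
t 16.75 tcp [ 0.4599 -0.02    0.0294] yaw_y 74.66 down [-0.0202 -0.0077 -0.9998] w 0.0358 F [0.1 0.3 1. ]
shift cm [ 0.15 -0.11 -0.31] spin 0.09
```

```bash
python3 -m inch '[{"translation":[-1,0,0],"spin":0},{"translation":[-2,0,0],"spin":0},{"translation":[-3,0,0],"spin":0},{"translation":[-3,0,0],"spin":0},{"translation":[-1.5,0,0],"spin":0},{"translation":[0,0,0],"spin":0}]'
python3 -c "
from h import *
to([.6556,.0137,.14],75)"
```

```text
time: 17.5
ee_pos: [0.4611, -0.0196, 0.1387]
eef_rot: [0.091, 0.708, -0.099, 0.693]
ft_force: [0.6, 0.3, -2.0]
width: 0.0362
t 17.50 tcp [ 0.4611 -0.0196  0.1387] yaw_y 74.62 down [-0.0216 -0.0082 -0.9997] w 0.0362 F [ 0.6  0.3 -2. ]
shift cm [-0.58  8.37 17.87] spin -0.38
```

```bash
python3 -m inch '[{"translation":[0,1.6,3.4],"spin":-0.4},{"translation":[0,1.6,3.4],"spin":0},{"translation":[0,1.6,3.4],"spin":0},{"translation":[0,1.6,3.4],"spin":0},{"translation":[0,1,2.2],"spin":0},{"translation":[0,0,0],"spin":0}]'
python3 -c "
from h import *
to([.6556,.0137,.12],75)"
```

```text
time: 18.25
ee_pos: [0.6341, 0.0122, 0.1247]
eef_rot: [0.087, 0.712, -0.096, 0.69]
ft_force: [-0.1, -0.6, -1.7]
width: 0.0362
t 18.25 tcp [0.6341 0.0122 0.1247] yaw_y 75.12 down [-0.0324 -0.0087 -0.9994] w 0.0362 F [-0.1 -0.6 -1.7]
shift cm [0.4  0.7  2.05] spin 0.12
```

```bash
python3 -m inch '[{"translation":[0,0.3,0.8],"spin":0},{"translation":[0,0.3,0.8],"spin":0},{"translation":[0,0,0.2],"spin":0},{"translation":[0,0,0],"spin":0}]'
python3 -c "
from h import *
to([.6556,.0137,.085],75);save('wrist','w6')
save('top','t6',(250,140,370,230),6); save('scene','s6',(255,245,355,330),7)"
```

```text
time: 18.75
ee_pos: [0.6522, 0.0127, 0.1225]
eef_rot: [0.087, 0.713, -0.097, 0.689]
ft_force: [0.4, -0.4, -1.8]
width: 0.0357
t 18.75 tcp [0.6522 0.0127 0.1225] yaw_y 75.07 down [-0.0353 -0.0088 -0.9993] w 0.0357 F [ 0.4 -0.4 -1.8]
shift cm [3.73 0.25 0.42] spin 0.07
```

View pics/w6.png

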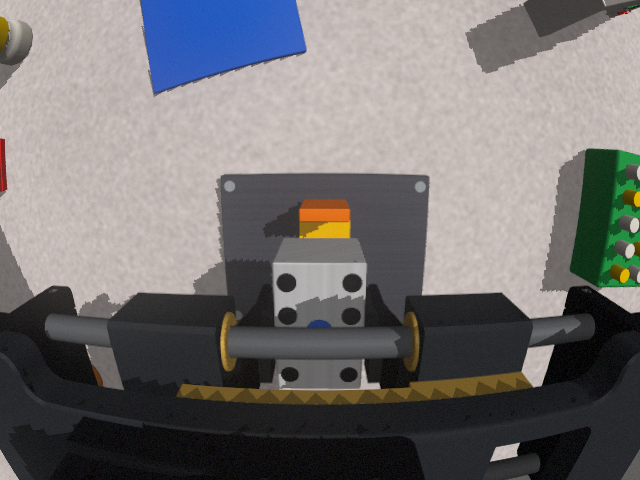

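View pics/s6.png

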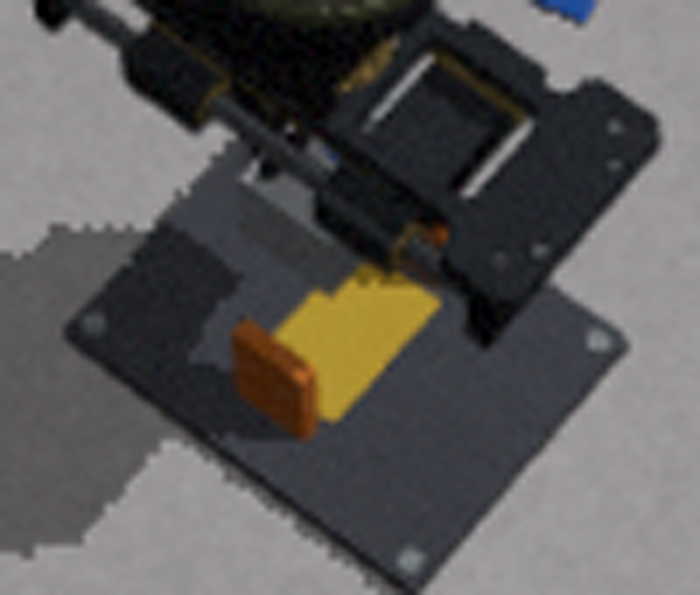

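Run:
```python
from h import *
np.set_printoptions(precision=4,suppress=True)
a=wrist(230,187,.01);b=wrist(420,187,.01);print(a,b,'ang',np.degrees(np.arctan2(*(b-a)[[1,0]])))
m=(a+b)/2;e=np.array([np.cos(np.radians(-15)),np.sin(np.radians(-15)),0]);print('nest est',m+.05*e)
# block in tool frame: dot and wells
s=r.read_state();M=R.from_quat(s['eef_rot']).as_matrix()
im=cv2.imread('pics/raw_w6.png')
cv2.imwrite('pics/w6c.png',cv2.resize(im[190:400,220:420],None,fx=4,fy=4,interpolation=2)[:600*4//4*1+240])
# predicted block top pixels for offset d along tool z, h above tcp
for d in (-.005,-.003,-.001):
    p=[]
    for x,y in((-.029,-.018),(-.029,.018),(-.02175,.0125),(-.00725,-.0125),(0,0)):
        t=np.array([-(.020-.005),y,d+x]); p.append(np.round(wproj(s['ee_pos']+M@t),1))
    print(d,p)
```

```text
[ 0.5875 -0.0381  0.01  ] [0.6222 0.0928 0.01  ] ang 75.16607215252958
nest est [0.6531 0.0144 0.01  ]
-0.005 [array([271. , 259.3]), array([368.7, 259.1]), array([353.3, 277.6]), array([287.7, 312.6]), array([319.9, 329. ])]
-0.003 [array([271.2, 264.4]), array([368.5, 264.3]), array([353.2, 282.6]), array([287.9, 317.1]), array([320. , 333.4])]
-0.001 [array([271.5, 269.5]), array([368.3, 269.4]), array([353. , 287.5]), array([288. , 321.7]), array([320. , 337.7])]
```

View pics/w6c.png

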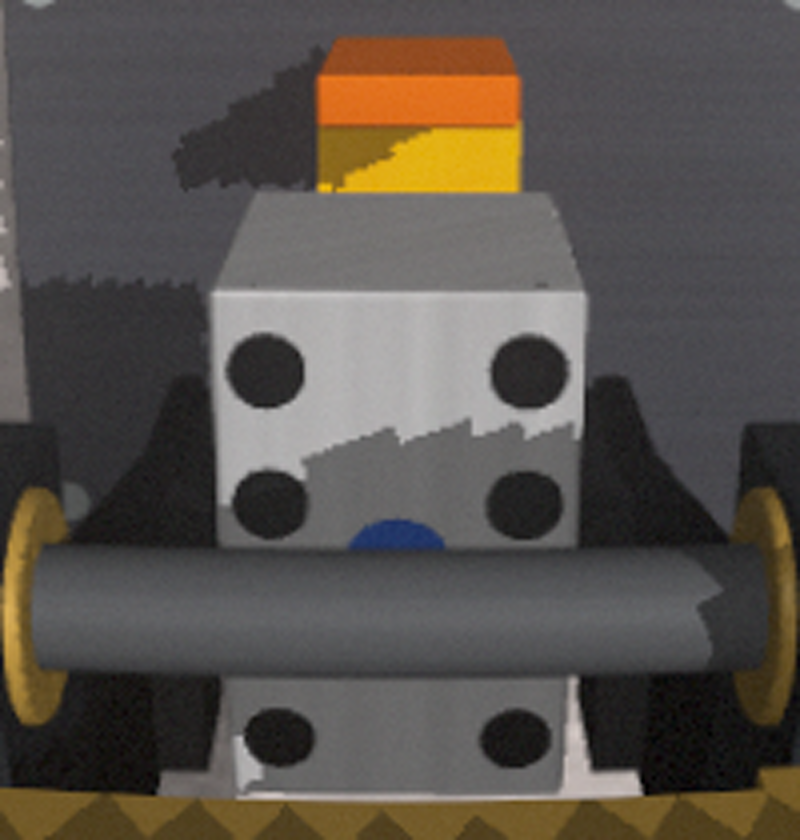

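Run:
```python
from h import *
from scipy.optimize import least_squares
np.set_printoptions(precision=4,suppress=True)
s=r.read_state();M=R.from_quat(s['eef_rot']).as_matrix()
c=lambda a,b:(220+(a+.5)/4-.5,190+(b+.5)/4-.5)
obs=[((-.029,-.018),c(212,292)),((-.029,.018),c(587,292)),((-.02175,-.0125),c(266,371)),((-.02175,.0125),c(530,371)),((-.00725,-.0125),c(270,504)),((-.00725,.0125),c(525,504)),((.02175,-.0125),c(280,738)),((.02175,.0125),c(516,738)),((.029,-.018),c(236,795)),((.029,.018),c(562,793))]
def f(q,w=False):
    d,h,p,y,wp=q;o=[]
    for (x,yy),ob in obs:
        if w is False and abs(x)<.025: x=x*wp/.02175; yy=yy
        t=np.array([-h,y,d])+np.array([np.sin(p)*x,yy,np.cos(p)*x])
        o+=list(np.array(wproj(s['ee_pos']+M@t))-ob)
    return np.array(o)
g=least_squares(f,[-.003,.015,0,0,.02175]);print(g.x,np.round(g.fun,1))
```

```text
[-0.0025  0.0124 -0.0265 -0.0003  0.0211] [-1.   0.2  0.2  0.   0.5  0.  -0.5 -0.1  0.6 -0.1 -0.2 -0.2  0.5 -0.
 -0.1 -0.1 -0.2 -0.1  0.2  0.3]
```

```bash
python3 -m inch '[{"translation":[0.8,0.1,0.2],"spin":0},{"translation":[1.2,0.1,0.2],"spin":0},{"translation":[0.8,0,0],"spin":0},{"translation":[0,0,0],"spin":0}]'
python3 -c "
from h import *
to([.6557,.0139,.085],75)"
```

```text
time: 19.4
ee_pos: [0.6551, 0.0139, 0.0918]
eef_rot: [0.087, 0.713, -0.096, 0.689]
ft_force: [-0.9, 0.2, -2.1]
width: 0.0359
t 19.40 tcp [0.6551 0.0139 0.0918] yaw_y 75.09 down [-0.0362 -0.0084 -0.9993] w 0.0359 F [-0.9  0.2 -2.1]
shift cm [0.68 0.03 0.08] spin 0.09
```

```bash
python3 -m inch '[{"translation":[0.8,0,0.05],"spin":0},{"translation":[0.8,0,0.05],"spin":0},{"translation":[0.8,0,0.05],"spin":0},{"translation":[0,0,0],"spin":0}]'
python3 -c "
from h import *
to([.6557,.0139,.038],75);save('wrist','w7',(220,160,420,400),3);save('top','t7',(270,160,350,230),8)"
```

```text
time: 19.9
ee_pos: [0.6557, 0.0132, 0.0661]
eef_rot: [0.087, 0.713, -0.096, 0.689]
ft_force: [-0.3, 0.4, -1.6]
width: 0.0362
t 19.90 tcp [0.6557 0.0132 0.0661] yaw_y 75.09 down [-0.0363 -0.0085 -0.9993] w 0.0362 F [-0.3  0.4 -1.6]
shift cm [2.8  0.12 0.07] spin 0.09
```

View pics/w7.png

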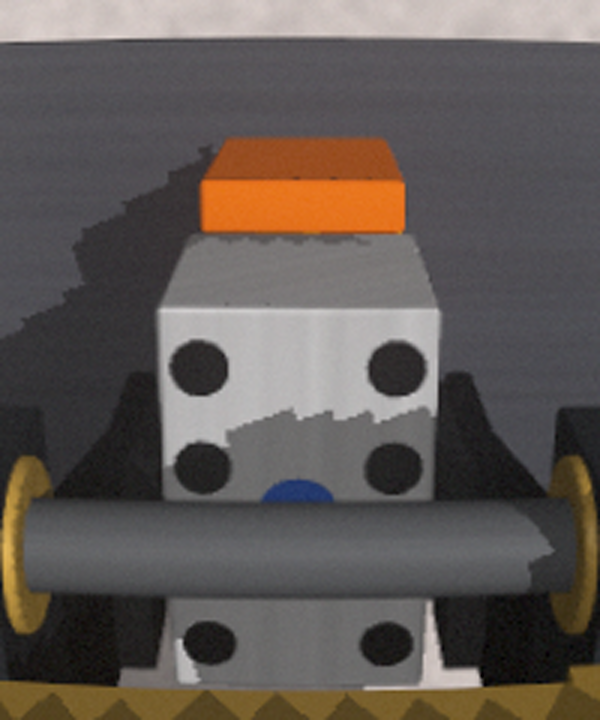

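View pics/t7.png

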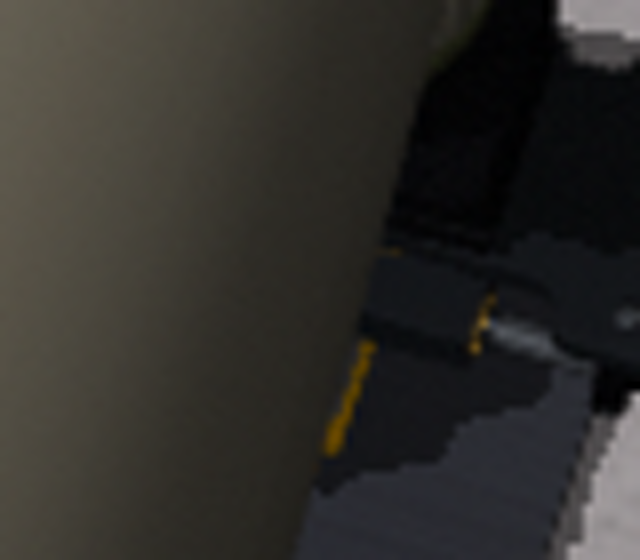

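Run:
```python
from h import *
e=np.array([np.cos(np.radians(-15)),np.sin(np.radians(-15))]);f=np.array([-e[1],e[0]])
for v in(180,232):
  p=wrist(220+304/3,160+v/3,.056)[:2]-[.6528,.0145];print(v,p@e,p@f)
t=r.read_state()['ee_pos'][:2]+[-.0029,.0006]-[.6528,.0145];print('block',t@e,t@f)
```

```text
180 -0.039582595399692604 1.1438966660353225e-05
232 -0.0319162525446688 1.8638040954050555e-05
block 0.0007259339600214214 -0.0005908873001878114
```

Stop edges are at −0.0396 and −0.0319, against −0.040 and −0.032 expected, so the nest estimate holds. Lowering.

```bash
python3 -m inch '[{"translation":[0.8,0.05,0],"spin":0},{"translation":[0.8,0.05,0],"spin":0},{"translation":[0.5,0,0],"spin":0},{"translation":[0,0,0],"spin":0}]'
python3 -c "
from h import *
to([.6557,.0139,.038],75)"
```

```text
time: 20.5
ee_pos: [0.6558, 0.0141, 0.0447]
eef_rot: [0.087, 0.713, -0.096, 0.689]
ft_force: [-0.2, 0.5, -2.2]
width: 0.0362
t 20.50 tcp [0.6558 0.0141 0.0447] yaw_y 75.09 down [-0.0347 -0.0082 -0.9994] w 0.0362 F [-0.2  0.5 -2.2]
shift cm [ 0.67 -0.01  0.01] spin 0.09
```

```bash
python3 -m inch '[{"translation":[0.5,0,0],"spin":0},{"translation":[0.3,0,0],"spin":0},{"translation":[0.2,0,0],"spin":0},{"translation":[0,0,0],"spin":0}]'
python3 -c "
from h import *
to([.6557,.0139,.036],75)"
```

```text
time: 21.0
ee_pos: [0.656, 0.0139, 0.0359]
eef_rot: [0.088, 0.712, -0.096, 0.69]
ft_force: [-0.1, 0.7, -1.8]
width: 0.0359
t 21.00 tcp [0.656  0.0139 0.0359] yaw_y 75.08 down [-0.0336 -0.0075 -0.9994] w 0.0359 F [-0.1  0.7 -1.8]
shift cm [-0.   -0.01 -0.03] spin 0.08
```

```bash
python3 -m inch '[{"translation":[0.2,0,0],"spin":0},{"translation":[0.2,0,0],"spin":0},{"translation":[0,0,0],"spin":0}]'
python3 -c "
from h import *
to([.6557,.0139,.036],75)"
python3 -m inch '[{"translation":[0.2,0,0],"spin":0},{"translation":[0,0,0],"spin":0}]'
python3 -c "
from h import *
to([.6557,.0139,.036],75);save('wrist','w8',(220,160,420,400),3)"
```

```text
time: 21.38
ee_pos: [0.6562, 0.0139, 0.036]
eef_rot: [0.089, 0.712, -0.095, 0.69]
ft_force: [0.5, -0.0, -1.4]
width: 0.036
t 21.38 tcp [0.6562 0.0139 0.036 ] yaw_y 75.05 down [-0.0329 -0.0053 -0.9994] w 0.0360 F [ 0.5 -0.  -1.4]
shift cm [-0.   -0.02 -0.05] spin 0.05
time: 21.62
ee_pos: [0.6564, 0.0139, 0.0357]
eef_rot: [0.089, 0.712, -0.095, 0.69]
ft_force: [-0.2, 0.9, -1.2]
width: 0.0363
t 21.62 tcp [0.6564 0.0139 0.0357] yaw_y 75.03 down [-0.0323 -0.0044 -0.9995] w 0.0363 F [-0.2  0.9 -1.2]
shift cm [-0.02 -0.02 -0.07] spin 0.03
```

View pics/w8.png

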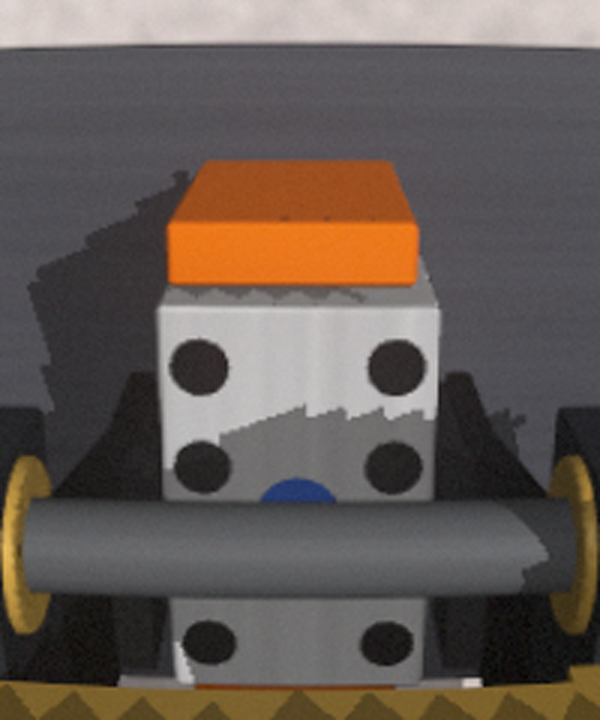

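```bash
python3 -m inch '[{"translation":[0,0,0],"spin":0},{"translation":[0,0,0],"spin":0},{"translation":[0,0,0],"spin":0},{"translation":[0,0,0],"spin":0},{"translation":[0,0,0],"spin":0},{"translation":[0,0,0],"spin":0},{"translation":[0,0,0],"spin":0},{"translation":[0,0,0],"spin":0}]' 0
python3 -m inch '[{"translation":[-1,0,0],"spin":0},{"translation":[-2,0,0],"spin":0},{"translation":[-3,0,0],"spin":0},{"translation":[-4,0,0],"spin":0},{"translation":[-4,0,0],"spin":0},{"translation":[-4,0,0],"spin":0},{"translation":[-2,0,0],"spin":0},{"translation":[0,0,0],"spin":0}]'
python3 -c "
from h import *
to([.4997,.278,.24],100);save('wrist','w9');save('scene','s9',(255,245,355,330),7);print(wproj([.6528,.0145,.05]))"
```

```text
time: 22.68
ee_pos: [0.6566, 0.0139, 0.0346]
eef_rot: [0.089, 0.712, -0.095, 0.69]
ft_force: [0.1, 0.1, -0.4]
width: 0.0865
time: 23.68
ee_pos: [0.6638, 0.0137, 0.2519]
eef_rot: [0.09, 0.709, -0.095, 0.693]
ft_force: [1.0, 0.4, -2.2]
width: 0.0871
t 23.68 tcp [0.6638 0.0137 0.2519] yaw_y 74.95 down [-0.0242 -0.0046 -0.9997] w 0.0871 F [ 1.   0.4 -2.2]
shift cm [  1.46  21.28 -22.69] spin -25.05
(np.float64(319.9330349724884), np.float64(218.1386912142346))
```

View pics/w9.png

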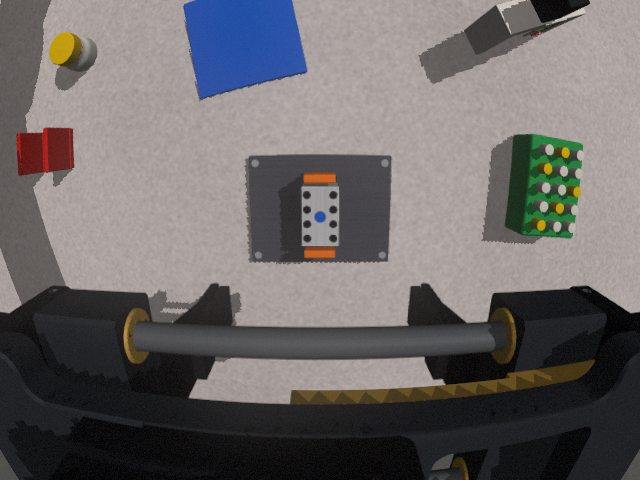

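View pics/s9.png

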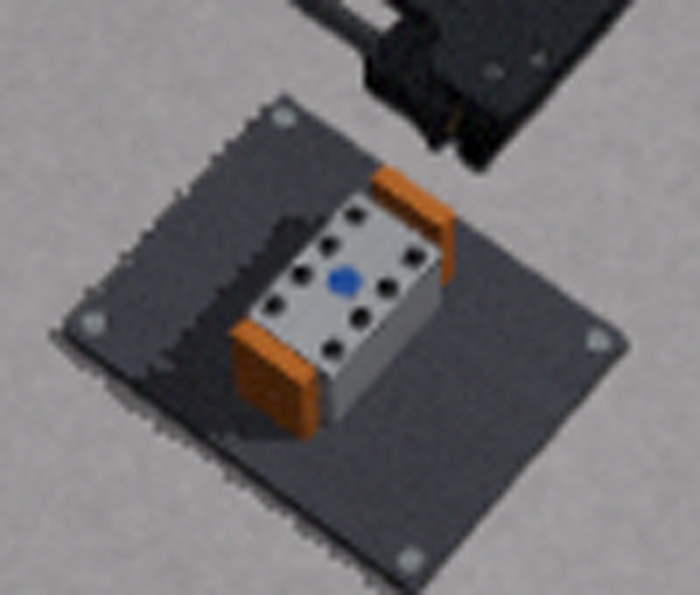

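```bash
python3 -c "
from h import *
print(wrist(320,216.7,.05))"
python3 -m inch '[{"translation":[0,3,-3.2],"spin":0},{"translation":[0,3.5,-3.7],"spin":0},{"translation":[0,3.5,-3.7],"spin":0},{"translation":[0,3.5,-3.7],"spin":0},{"translation":[0,3,-3.2],"spin":0},{"translation":[0,1.5,-1.6],"spin":0},{"translation":[0,0,0],"spin":0}]'
python3 -c "
from h import *
to([.4997,.278,.24],100)"
```

```text
[0.65148275 0.01492143 0.05      ]
time: 24.65
ee_pos: [0.5163, 0.2428, 0.2426]
eef_rot: [0.086, 0.714, -0.099, 0.687]
ft_force: [-1.1, -0.7, 0.3]
width: 0.0871
t 24.65 tcp [0.5163 0.2428 0.2426] yaw_y 74.98 down [-0.0404 -0.0123 -0.9991] w 0.0871 F [-1.1 -0.7  0.3]
shift cm [ 0.28  2.98 -2.51] spin -25.02
```

```bash
python3 -m inch '[{"translation":[0,0,0],"spin":10.7},{"translation":[0,0,0],"spin":10.7},{"translation":[0,0,0],"spin":10.7},{"translation":[0,0,0],"spin":10.7},{"translation":[0,0,0],"spin":10.7},{"translation":[0,0,0],"spin":8},{"translation":[0,0,0],"spin":0}]'
python3 -c "
from h import *
to([.4997,.278,.22],10.3);save('wrist','w10');save('top','t10')"
```

```text
time: 25.52
ee_pos: [0.519, 0.2313, 0.2377]
eef_rot: [0.428, 0.559, -0.459, 0.543]
ft_force: [0.8, -0.5, -0.6]
width: 0.0866
t 25.52 tcp [0.519  0.2313 0.2377] yaw_y 12.31 down [-0.045  -0.0203 -0.9988] w 0.0866 F [ 0.8 -0.5 -0.6]
shift cm [ 1.76 -0.81 -4.99] spin 2.01
```

View pics/w10.png

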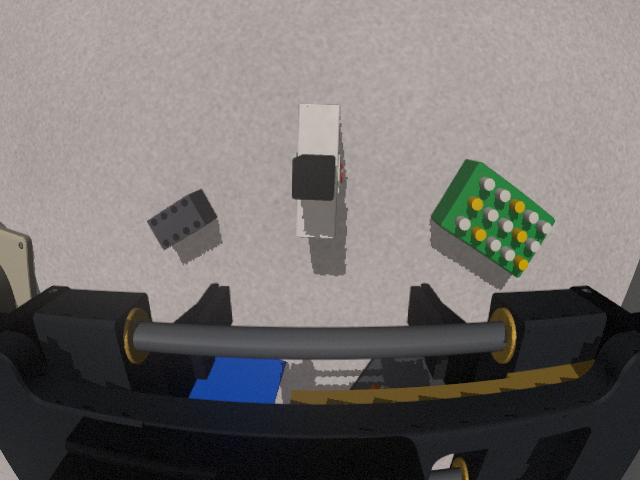

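```bash
python3 -m inch '[{"translation":[-5,0,0],"spin":0},{"translation":[-5,0,0],"spin":0},{"translation":[0,0,0],"spin":0}]'
python3 -c "
from h import *
to(None)"
python3 -m inch '[{"translation":[5,0,0],"spin":0},{"translation":[5,0,0],"spin":0},{"translation":[0,0,0],"spin":0}]'
python3 -c "
from h import *
to(None)"
```

```text
time: 26.0
ee_pos: [0.5236, 0.2322, 0.3397]
eef_rot: [0.424, 0.561, -0.457, 0.545]
ft_force: [-0.5, -0.0, -0.6]
width: 0.0873
t 26.00 tcp [0.5236 0.2322 0.3397] yaw_y 12.90 down [-0.0464 -0.0215 -0.9987] w 0.0873 F [-0.5 -0.  -0.6]
time: 26.38
ee_pos: [0.519, 0.229, 0.2364]
eef_rot: [0.423, 0.562, -0.455, 0.546]
ft_force: [0.1, -0.4, 1.1]
width: 0.0868
t 26.38 tcp [0.519  0.229  0.2364] yaw_y 13.24 down [-0.0463 -0.0216 -0.9987] w 0.0868 F [ 0.1 -0.4  1.1]
```

```bash
python3 -m inch '[{"translation":[0,5,-1],"spin":0},{"translation":[0,5,-1],"spin":0},{"translation":[0,0,0],"spin":0}]'
python3 -c "
from h import *
to(None)"
python3 -m inch '[{"translation":[0,-5,1],"spin":0},{"translation":[0,-5,1],"spin":0},{"translation":[0,0,0],"spin":0}]'
python3 -c "
from h import *
to(None)"
python3 -m inch '[{"translation":[0,0,5],"spin":0},{"translation":[0,0,5],"spin":0},{"translation":[0,0,0],"spin":0}]'
python3 -c "
from h import *
to(None)"
python3 -m inch '[{"translation":[0,0,-5],"spin":0},{"translation":[0,0,-5],"spin":0},{"translation":[0,0,0],"spin":0}]'
python3 -c "
from h import *
to(None)"
```

```text
time: 26.75
ee_pos: [0.6143, 0.2733, 0.2346]
eef_rot: [0.422, 0.564, -0.453, 0.547]
ft_force: [-0.6, -0.2, -0.0]
width: 0.0869
t 26.75 tcp [0.6143 0.2733 0.2346] yaw_y 13.60 down [-0.0459 -0.0196 -0.9988] w 0.0869 F [-0.6 -0.2 -0. ]
time: 27.12
ee_pos: [0.5205, 0.2279, 0.2423]
eef_rot: [0.421, 0.564, -0.452, 0.548]
ft_force: [-0.3, 0.2, 0.6]
width: 0.0872
t 27.12 tcp [0.5205 0.2279 0.2423] yaw_y 13.73 down [-0.0446 -0.0207 -0.9988] w 0.0872 F [-0.3  0.2  0.6]
time: 27.5
ee_pos: [0.5465, 0.1295, 0.2486]
eef_rot: [0.422, 0.565, -0.448, 0.55]
ft_force: [1.2, 0.4, -0.4]
width: 0.0869
t 27.50 tcp [0.5465 0.1295 0.2486] yaw_y 14.06 down [-0.0382 -0.0157 -0.9991] w 0.0869 F [ 1.2  0.4 -0.4]
time: 27.88
ee_pos: [0.5233, 0.2306, 0.2522]
eef_rot: [0.424, 0.564, -0.445, 0.551]
ft_force: [0.7, -0.2, -0.4]
width: 0.0867
t 27.88 tcp [0.5233 0.2306 0.2522] yaw_y 14.10 down [-0.0336 -0.0116 -0.9994] w 0.0867 F [ 0.7 -0.2 -0.4]
```

```bash
python3 -m inch '[{"translation":[0,0,5],"spin":0},{"translation":[0,0,5],"spin":0},{"translation":[0,0,0],"spin":0},{"translation":[0,0,-5],"spin":0},{"translation":[0,0,-5],"spin":0},{"translation":[0,0,0],"spin":0},{"translation":[0,0,5],"spin":0},{"translation":[0,0,5],"spin":0},{"translation":[0,0,0],"spin":0},{"translation":[0,0,-5],"spin":0},{"translation":[0,0,-5],"spin":0},{"translation":[0,0,0],"spin":0}]'
python3 -c "
from h import *
to([.4997,.278,.24],10.3)"
```

```text
time: 29.38
ee_pos: [0.5263, 0.2346, 0.262]
eef_rot: [0.426, 0.564, -0.439, 0.554]
ft_force: [-0.2, -0.2, -0.2]
width: 0.0868
t 29.38 tcp [0.5263 0.2346 0.262 ] yaw_y 14.58 down [-0.022  -0.0054 -0.9997] w 0.0868 F [-0.2 -0.2 -0.2]
shift cm [ 2.23 -1.43 -4.86] spin 4.28
```

Tilt halves with this. Once more, then above the gauge.

```bash
python3 -m inch '[{"translation":[0,0,5],"spin":0},{"translation":[0,0,5],"spin":0},{"translation":[0,0,0],"spin":0},{"translation":[0,0,-5],"spin":0},{"translation":[0,0,-5],"spin":0},{"translation":[0,0,0],"spin":0},{"translation":[0,0,5],"spin":0},{"translation":[0,0,5],"spin":0},{"translation":[0,0,0],"spin":0},{"translation":[0,0,-5],"spin":0},{"translation":[0,0,-5],"spin":0},{"translation":[0,0,0],"spin":0}]'
python3 -c "
from h import *
to([.4997,.278,.24],10.3)"
python3 -m inch '[{"translation":[0.5,-0.8,-2.2],"spin":2},{"translation":[0.5,-0.8,-2.2],"spin":2},{"translation":[0,0,0],"spin":0}]'
python3 -c "
from h import *
to([.4997,.278,.2],10.3);save('wrist','w11');print(wproj([.4997,.278,.142]))"
```

```text
time: 30.88
ee_pos: [0.5267, 0.2359, 0.2659]
eef_rot: [0.427, 0.564, -0.436, 0.556]
ft_force: [-0.4, -0.7, 0.1]
width: 0.0869
t 30.88 tcp [0.5267 0.2359 0.2659] yaw_y 14.76 down [-0.0173 -0.003  -0.9998] w 0.0869 F [-0.4 -0.7  0.1]
shift cm [ 2.63 -1.49 -4.76] spin 4.46
time: 31.25
ee_pos: [0.5003, 0.2751, 0.2567]
eef_rot: [0.447, 0.548, -0.456, 0.541]
ft_force: [1.0, -0.3, 0.2]
width: 0.087
t 31.25 tcp [0.5003 0.2751 0.2567] yaw_y 10.66 down [-0.0164 -0.0033 -0.9999] w 0.0870 F [ 1.  -0.3  0.2]
shift cm [ 5.66  0.09 -0.3 ] spin 0.36
(np.float64(321.5143901168272), np.float64(242.31960813106548))
```

View pics/w11.png

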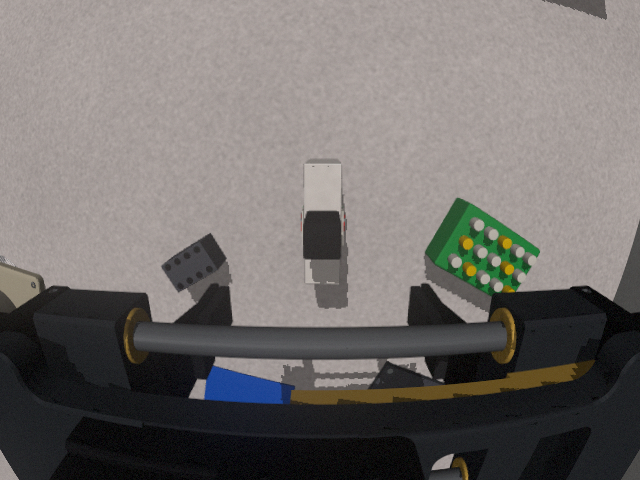

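Run:
```python
import cv2
im=cv2.imread('pics/raw_w11.png')
c=cv2.resize(im[150:310,260:380],None,fx=5,fy=5,interpolation=2)[:, :]
c=cv2.convertScaleAbs(c,alpha=1.8,beta=10)
cv2.imwrite('pics/w11c.png',c[:600] if False else cv2.resize(c,(450,600)))
from h import *
e=lambda x,y,z:np.array([.4997,.278,z])+np.array([np.cos(np.radians(10))*x-np.sin(np.radians(10))*y,np.sin(np.radians(10))*x+np.cos(np.radians(10))*y,0])
for x,y,z in((-.014,-.014,.142),(.014,-.014,.142),(.014,.014,.142),(-.014,.014,.142),(-.016,.054,.088),(.016,.054,.088),(-.016,-.054,.088),(.016,-.054,.088)):
    u,v=wproj(e(x,y,z)); print((x,y,z),round((u-260)*3.75),round((v-150)*3.75))
```

```text
(-0.014, -0.014, 0.142) 159 414
(0.014, -0.014, 0.142) 301 416
(0.014, 0.014, 0.142) 305 276
(-0.014, 0.014, 0.142) 158 275
(-0.016, 0.054, 0.088) 164 49
(0.016, 0.054, 0.088) 307 50
(-0.016, -0.054, 0.088) 165 501
(0.016, -0.054, 0.088) 297 503
```

View pics/w11c.png

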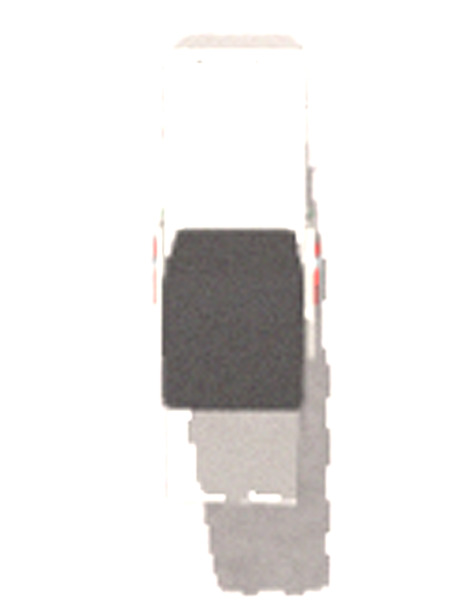

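```bash
python3 -m inch '[{"translation":[2,0.05,-0.2],"spin":0.3},{"translation":[3,0.1,-0.2],"spin":0},{"translation":[3,0.1,0],"spin":0},{"translation":[2,0,0],"spin":0},{"translation":[0,0,0],"spin":0}]'
python3 -c "
from h import *
to([.4995,.2785,.114],10.3)"
```

```text
time: 31.92
ee_pos: [0.5068, 0.2708, 0.157]
eef_rot: [0.451, 0.544, -0.458, 0.539]
ft_force: [-0.3, 0.5, 0.1]
width: 0.0871
t 31.93 tcp [0.5068 0.2708 0.157 ] yaw_y 10.01 down [-0.011  -0.0031 -0.9999] w 0.0871 F [-0.3  0.5  0.1]
shift cm [ 4.31 -0.53 -0.89] spin -0.29
```

```bash
python3 -m inch '[{"translation":[0,-0.3,-0.4],"spin":0},{"translation":[0,-0.2,-0.4],"spin":0},{"translation":[0,0,0],"spin":0}]'
python3 -c "
from h import *
to([.4995,.2785,.114],10.3)"
```

```text
time: 32.3
ee_pos: [0.5019, 0.2777, 0.1599]
eef_rot: [0.453, 0.543, -0.457, 0.54]
ft_force: [0.0, 0.2, -0.4]
width: 0.087
t 32.30 tcp [0.5019 0.2777 0.1599] yaw_y 9.95 down [-0.0081 -0.001  -1.    ] w 0.0870 F [ 0.   0.2 -0.4]
shift cm [ 4.59 -0.18 -0.12] spin -0.35
```

```bash
python3 -m inch '[{"translation":[1.2,-0.15,-0.2],"spin":0},{"translation":[1.2,0,-0.1],"spin":0},{"translation":[1.2,0,-0.1],"spin":0},{"translation":[0.8,0,0],"spin":0},{"translation":[0,0,0],"spin":0}]'
python3 -c "
from h import *
to([.4995,.2785,.114],10.3)"
```

```text
time: 32.92
ee_pos: [0.4987, 0.2816, 0.1123]
eef_rot: [0.452, 0.544, -0.457, 0.54]
ft_force: [0.2, -0.7, 0.8]
width: 0.0872
t 32.92 tcp [0.4987 0.2816 0.1123] yaw_y 9.99 down [-0.0088 -0.0016 -1.    ] w 0.0872 F [ 0.2 -0.7  0.8]
shift cm [-0.17  0.02  0.32] spin -0.31
```

```bash
python3 -m inch '[{"translation":[-0.1,0,0.3],"spin":0},{"translation":[0,0,0],"spin":0}]'
python3 -c "
from h import *
to([.4995,.2785,.114],10.3);save('wrist','w12',(170,150,470,400),2.4)"
```

```text
time: 33.17
ee_pos: [0.4998, 0.2783, 0.1138]
eef_rot: [0.452, 0.543, -0.457, 0.54]
ft_force: [-0.5, -0.3, 0.2]
width: 0.0873
t 33.17 tcp [0.4998 0.2783 0.1138] yaw_y 9.97 down [-0.0081 -0.0014 -1.    ] w 0.0873 F [-0.5 -0.3  0.2]
shift cm [-0.02 -0.03 -0.03] spin -0.33
```

View pics/w12.png

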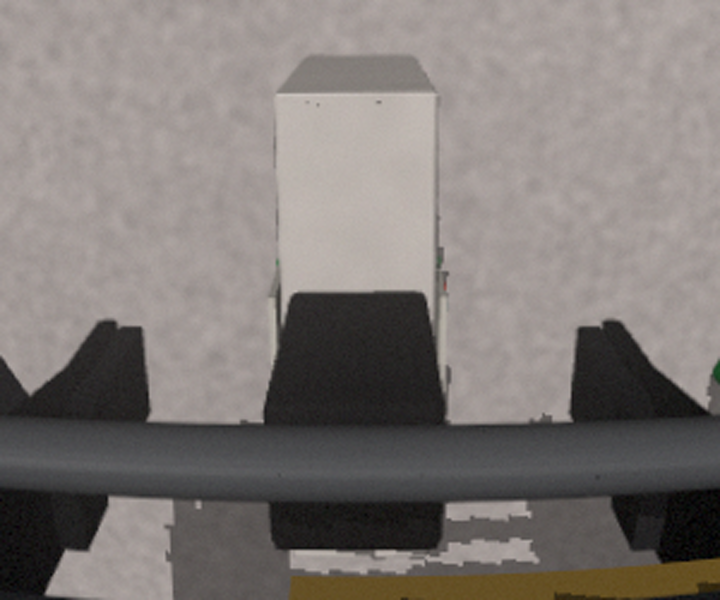

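```bash
python3 - <<'E'
from h import *
q=lambda a,b:wrist(170+(a+.5)/2.4-.5,150+(b+.5)/2.4-.5,.088)
a=q(276,94);b=q(438,94);d=b-a;print(a,b,np.linalg.norm(d),np.degrees(np.arctan2(d[1],d[0])))
c=(a+b)/2; f=np.array([-np.sin(np.radians(10)),np.cos(np.radians(10)),0]);print('centre',c-.054*f)
E
python3 -m inch '[{"translation":[0,0,0],"spin":0},{"translation":[0,0,0],"spin":0},{"translation":[0,0,0],"spin":0},{"translation":[0,0,0],"spin":0},{"translation":[0,0,0],"spin":0},{"translation":[0,0,0],"spin":0},{"translation":[0,0,0],"spin":0},{"translation":[0,0,0],"spin":0},{"translation":[0,0,0],"spin":0},{"translation":[0,0,0],"spin":0}]' 1 35
python3 -c "
from h import *
to([.4995,.2785,.2],10.3)"
```

```text
[0.4740403  0.32949865 0.088     ] [0.50472233 0.3348719  0.088     ] 0.031148973973478787 9.933303351934077
centre [0.49875832 0.27900565 0.088     ]
time: 34.48
ee_pos: [0.4999, 0.279, 0.1144]
eef_rot: [0.453, 0.544, -0.456, 0.54]
ft_force: [-0.8, 0.1, 0.8]
width: 0.0277
t 34.48 tcp [0.4999 0.279  0.1144] yaw_y 10.01 down [-7.4e-03 -4.0e-04 -1.0e+00] w 0.0277 F [-0.8  0.1  0.8]
shift cm [-8.56 -0.11  0.03] spin -0.29
```

```bash
python3 -m inch '[{"translation":[-0.8,0,0],"spin":0},{"translation":[-1.5,0,0],"spin":0},{"translation":[-2,0,0],"spin":0},{"translation":[-2,0,0],"spin":0},{"translation":[-2,0,0],"spin":0},{"translation":[-1,0,0],"spin":0},{"translation":[0,0,0],"spin":0}]'
python3 -c "
from h import *
to([.6525,.0147,.21],-15);save('wrist','w13',(170,150,470,400),2.4)"
```

```text
time: 35.35
ee_pos: [0.4998, 0.278, 0.2129]
eef_rot: [0.452, 0.544, -0.457, 0.539]
ft_force: [0.2, -0.0, -5.4]
width: 0.0281
t 35.35 tcp [0.4998 0.278  0.2129] yaw_y 9.94 down [-0.0091 -0.0015 -1.    ] w 0.0281 F [ 0.2 -0.  -5.4]
shift cm [ 0.19 10.5  28.57] spin 24.94
```

View pics/w13.png

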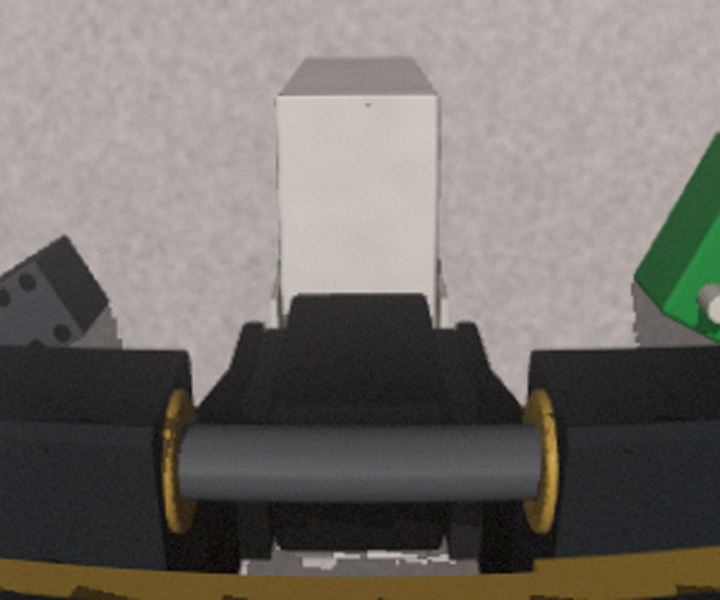

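```bash
python3 -m inch '[{"translation":[0,0.6,1.6],"spin":0},{"translation":[0,1.1,3.0],"spin":0},{"translation":[0,1.1,3.1],"spin":0},{"translation":[0,1.1,3.1],"spin":0},{"translation":[0,1.1,3.1],"spin":0},{"translation":[0,1.1,3.1],"spin":0},{"translation":[0,1.1,3.1],"spin":0},{"translation":[0,1.1,3.0],"spin":0},{"translation":[0,1,2.5],"spin":0},{"translation":[0,0.5,1],"spin":0},{"translation":[0,0,0],"spin":0}]'
python3 -c "
from h import *
to([.6525,.0147,.20],-15)"
```

```text
time: 36.78
ee_pos: [0.6445, 0.0107, 0.2035]
eef_rot: [0.449, 0.543, -0.465, 0.537]
ft_force: [-0.2, 0.5, -4.6]
width: 0.0276
t 36.77 tcp [0.6445 0.0107 0.2035] yaw_y 9.53 down [-0.0204 -0.0123 -0.9997] w 0.0276 F [-0.2  0.5 -4.6]
shift cm [ 0.32  0.86 -0.27] spin 24.53
```

```bash
python3 -m inch '[{"translation":[0,0,0],"spin":4},{"translation":[0,0,0],"spin":6},{"translation":[0,0,0],"spin":6},{"translation":[0,0,0],"spin":4},{"translation":[0,0,0],"spin":3},{"translation":[0,0,0],"spin":0}]'
python3 -c "
from h import *
to([.6525,.0147,.20],-15)"
```

```text
time: 37.52
ee_pos: [0.6419, 0.0191, 0.2019]
eef_rot: [-0.547, -0.44, 0.564, -0.434]
ft_force: [0.0, 0.5, -3.9]
width: 0.0276
t 37.52 tcp [0.6419 0.0191 0.2019] yaw_y -13.64 down [-0.0243 -0.0081 -0.9997] w 0.0276 F [ 0.   0.5 -3.9]
shift cm [0.17 1.14 0.18] spin 1.36
```

```bash
python3 -m inch '[{"translation":[0,0.4,0],"spin":0.5},{"translation":[0,0.4,0.2],"spin":0.5},{"translation":[0,0.2,0],"spin":0},{"translation":[0,0,0],"spin":0}]'
python3 -c "
from h import *
to([.6533,.0150,.145],-15);save('wrist','w14');save('scene','s14',(255,200,355,330),4.6)"
```

```text
time: 38.02
ee_pos: [0.6516, 0.0156, 0.2015]
eef_rot: [-0.55, -0.436, 0.567, -0.43]
ft_force: [-0.6, 0.4, -5.0]
width: 0.0278
t 38.02 tcp [0.6516 0.0156 0.2015] yaw_y -14.48 down [-0.0246 -0.0075 -0.9997] w 0.0278 F [-0.6  0.4 -5. ]
shift cm [ 5.65  0.31 -0.06] spin 0.52
```

View pics/w14.png

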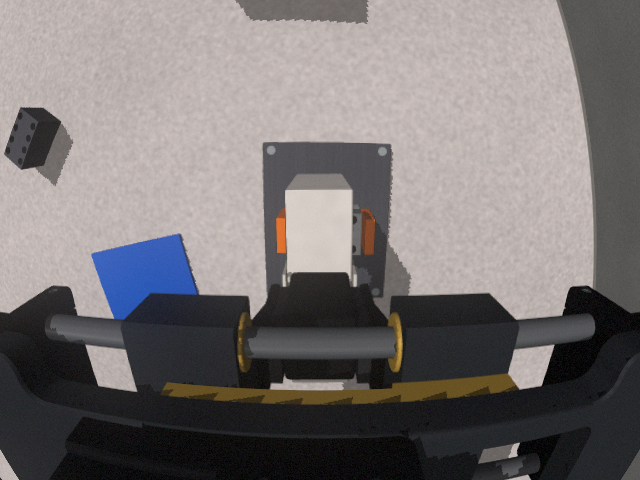

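View pics/s14.png

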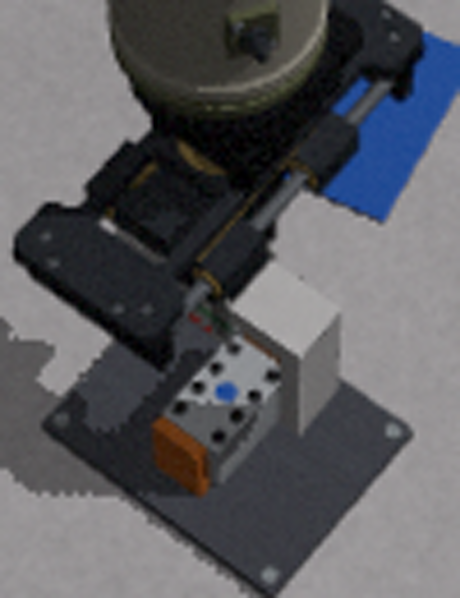

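```bash
python3 -m inch '[{"translation":[1,0.1,0],"spin":0.5},{"translation":[1.3,0.1,0],"spin":0},{"translation":[1.3,0.1,0],"spin":0},{"translation":[1,0.1,0],"spin":0},{"translation":[0,0,0],"spin":0}]'
python3 -c "
from h import *
to([.6533,.0150,.14],-15)"
```

```text
time: 38.75
ee_pos: [0.6535, 0.0144, 0.1508]
eef_rot: [-0.552, -0.434, 0.57, -0.427]
ft_force: [-0.5, -0.3, -3.7]
width: 0.028
t 38.75 tcp [0.6535 0.0144 0.1508] yaw_y -15.01 down [-0.0267 -0.0076 -0.9996] w 0.0280 F [-0.5 -0.3 -3.7]
shift cm [ 1.08 -0.01 -0.07] spin -0.01
```

```bash
python3 -m inch '[{"translation":[0.5,0,0],"spin":0},{"translation":[0.5,0,0],"spin":0},{"translation":[0,0,0],"spin":0}]'
python3 -c "
from h import *
to([.6533,.0150,.13],-15);save('scene','s15',(270,230,350,310),7);save('wrist','w15',(230,130,430,330),3)"
```

```text
time: 39.12
ee_pos: [0.6536, 0.0143, 0.1408]
eef_rot: [-0.552, -0.434, 0.57, -0.427]
ft_force: [0.2, -0.7, -4.1]
width: 0.0279
t 39.12 tcp [0.6536 0.0143 0.1408] yaw_y -15.01 down [-0.0257 -0.0075 -0.9996] w 0.0279 F [ 0.2 -0.7 -4.1]
shift cm [ 1.08 -0.03 -0.08] spin -0.01
```

View pics/s15.png

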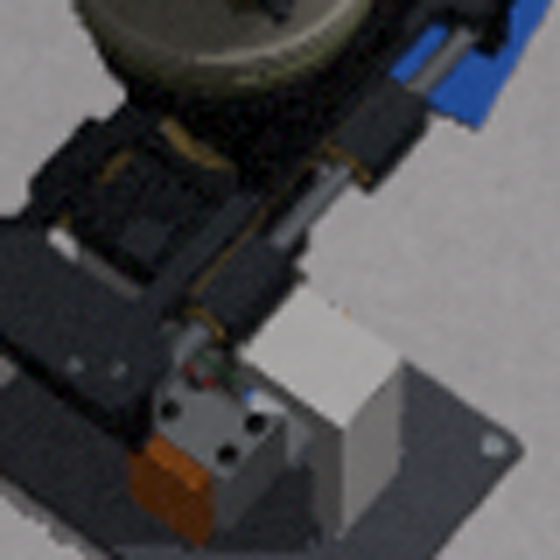

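View pics/w15.png

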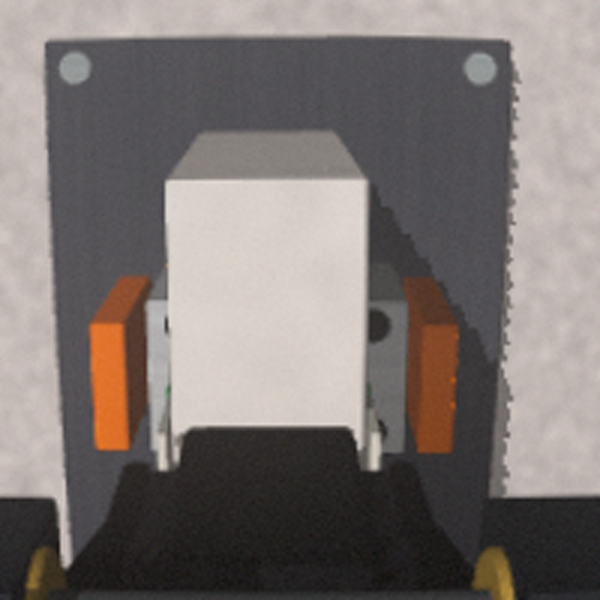

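```bash
python3 -m inch '[{"translation":[0.3,0.2,0],"spin":0},{"translation":[0.3,0,0],"spin":0},{"translation":[0.3,0,0],"spin":0},{"translation":[0,0,0],"spin":0}]'
python3 -c "
from h import *
to([.655,.0145,.126],-15)"
```

```text
time: 39.72
ee_pos: [0.6561, 0.0136, 0.1323]
eef_rot: [-0.553, -0.434, 0.569, -0.427]
ft_force: [0.0, 0.7, -3.0]
width: 0.0279
t 39.73 tcp [0.6561 0.0136 0.1323] yaw_y -15.00 down [-0.024  -0.0072 -0.9997] w 0.0279 F [ 0.   0.7 -3. ]
shift cm [ 0.63 -0.12 -0.07] spin 0.0
```

```bash
python3 -m inch '[{"translation":[0.25,-0.1,0],"spin":0},{"translation":[0.2,0,0],"spin":0},{"translation":[0.2,0,0],"spin":0},{"translation":[0,0,0],"spin":0}]'
python3 -c "
from h import *
to([.655,.0145,.1244],-15)"
```

```text
time: 40.22
ee_pos: [0.6553, 0.0137, 0.1259]
eef_rot: [-0.553, -0.433, 0.569, -0.428]
ft_force: [-0.4, 0.1, -2.5]
width: 0.0277
t 40.23 tcp [0.6553 0.0137 0.1259] yaw_y -15.00 down [-0.0227 -0.0073 -0.9997] w 0.0277 F [-0.4  0.1 -2.5]
shift cm [ 0.15 -0.05 -0.07] spin -0.0
```

```bash
python3 -m inch '[{"translation":[0.2,0,0],"spin":0},{"translation":[0.15,0,0],"spin":0},{"translation":[0,0,0],"spin":0}]'
python3 -c "
from h import *
to([.655,.0145,.1244],-15)"
python3 -m inch '[{"translation":[0.2,0,0],"spin":0},{"translation":[0.15,0,0],"spin":0},{"translation":[0,0,0],"spin":0}]'
python3 -c "
from h import *
to([.655,.0145,.1244],-15);save('scene','s16',(270,230,350,310),7);save('wrist','w16',(230,130,430,330),3)"
```

```text
time: 40.6
ee_pos: [0.6555, 0.0134, 0.1253]
eef_rot: [-0.554, -0.434, 0.568, -0.427]
ft_force: [-0.8, 1.8, -2.5]
width: 0.028
t 40.60 tcp [0.6555 0.0134 0.1253] yaw_y -15.01 down [-0.0218 -0.0057 -0.9997] w 0.0280 F [-0.8  1.8 -2.5]
shift cm [ 0.09 -0.07 -0.1 ] spin -0.01
time: 40.98
ee_pos: [0.6556, 0.0129, 0.1251]
eef_rot: [-0.554, -0.434, 0.568, -0.427]
ft_force: [-1.0, 1.2, -3.3]
width: 0.0279
t 40.98 tcp [0.6556 0.0129 0.1251] yaw_y -15.02 down [-0.0208 -0.004  -0.9998] w 0.0279 F [-1.   1.2 -3.3]
shift cm [ 0.07 -0.1  -0.14] spin -0.02
```

View pics/s16.png

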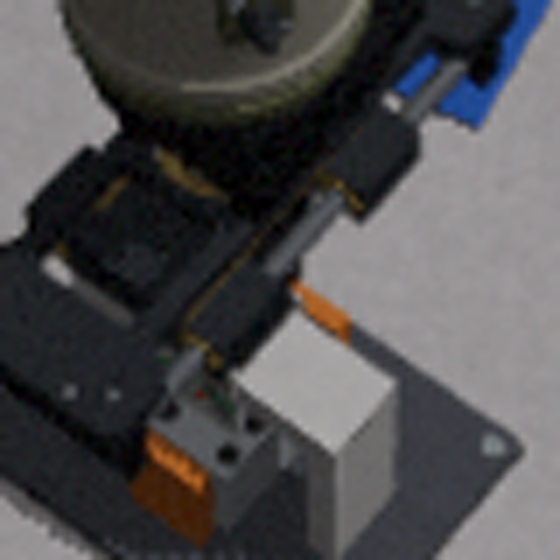

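View pics/w16.png

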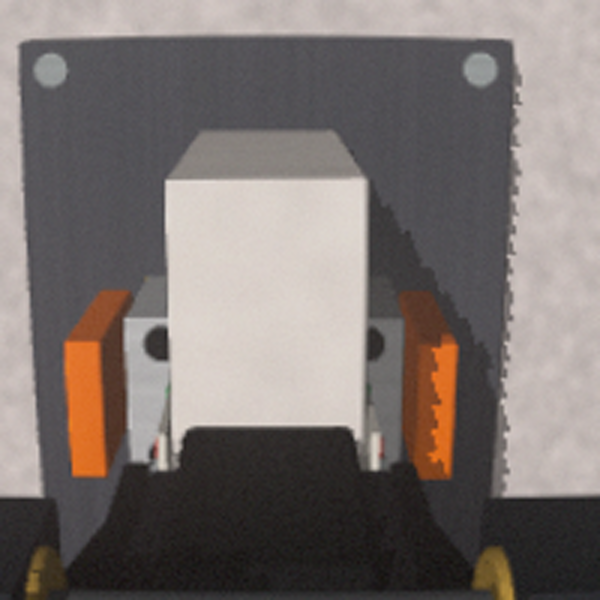

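```bash
python3 -m inch '[{"translation":[0,0,0],"spin":0},{"translation":[0,0,0],"spin":0},{"translation":[0,0,0],"spin":0},{"translation":[0,0,0],"spin":0},{"translation":[0,0,0],"spin":0},{"translation":[0,0,0],"spin":0},{"translation":[0,0,0],"spin":0},{"translation":[0,0,0],"spin":0}]' 0
python3 -c "
from h import *
to(None);save('wrist','w17',(230,130,430,330),3)"
```

```text
time: 42.08
ee_pos: [0.6563, 0.0123, 0.1245]
eef_rot: [-0.554, -0.433, 0.568, -0.428]
ft_force: [-0.2, 0.4, 0.3]
width: 0.0863
t 42.08 tcp [0.6563 0.0123 0.1245] yaw_y -15.04 down [-0.0194 -0.0058 -0.9998] w 0.0863 F [-0.2  0.4  0.3]
```

View pics/w17.png

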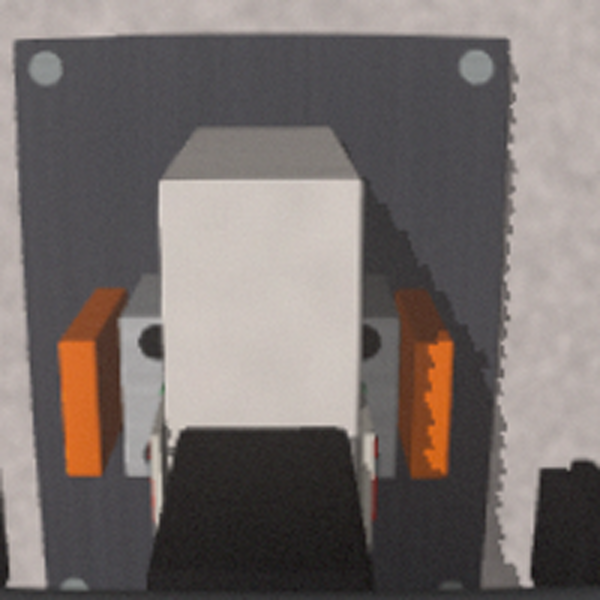

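```bash
python3 -m inch '[{"translation":[-1,0,0],"spin":0},{"translation":[-1.5,0,0],"spin":0},{"translation":[-2,0,0],"spin":0},{"translation":[-3,0,0],"spin":0},{"translation":[-3,0,0],"spin":0},{"translation":[-3,0,0],"spin":0},{"translation":[-2,0,0],"spin":0},{"translation":[0,0,0],"spin":0}]'
python3 -m inch '[{"translation":[0,0,-3],"spin":0},{"translation":[0,0,-5],"spin":0},{"translation":[0,0,-5],"spin":0},{"translation":[0,0,-5],"spin":0},{"translation":[0,0,-5],"spin":0},{"translation":[0,0,-3],"spin":0},{"translation":[0,0,0],"spin":0}]'
python3 -c "
from h import *
to(None);save('top','t18',(260,150,360,240),7);save('scene','s18',(255,235,355,330),7);save('scene','s18b')"
```

```text
time: 43.12
ee_pos: [0.66, 0.0122, 0.2944]
eef_rot: [-0.557, -0.431, 0.566, -0.429]
ft_force: [-0.4, -0.9, 0.0]
width: 0.0869
time: 44.0
ee_pos: [0.7287, 0.2689, 0.2893]
eef_rot: [-0.557, -0.43, 0.568, -0.427]
ft_force: [0.6, -1.0, 0.3]
width: 0.0869
t 44.00 tcp [0.7287 0.2689 0.2893] yaw_y -15.32 down [-0.0152 -0.0061 -0.9999] w 0.0869 F [ 0.6 -1.   0.3]
```

View pics/t18.png

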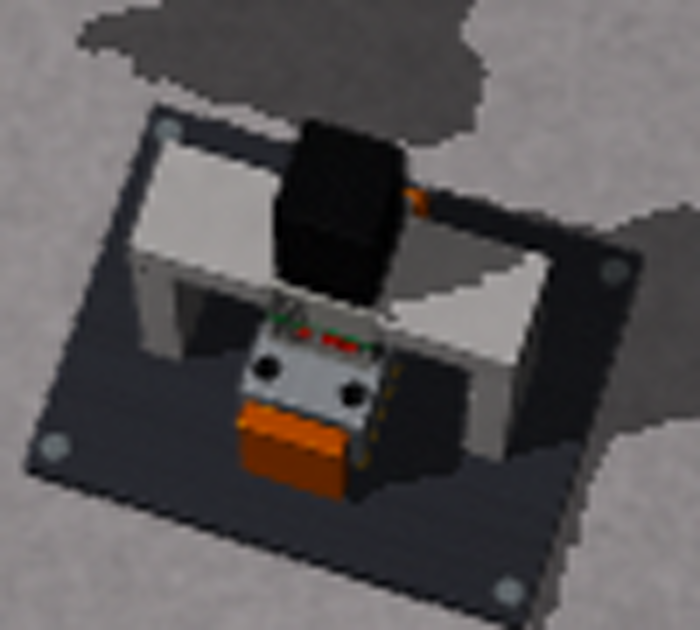

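View pics/s18.png

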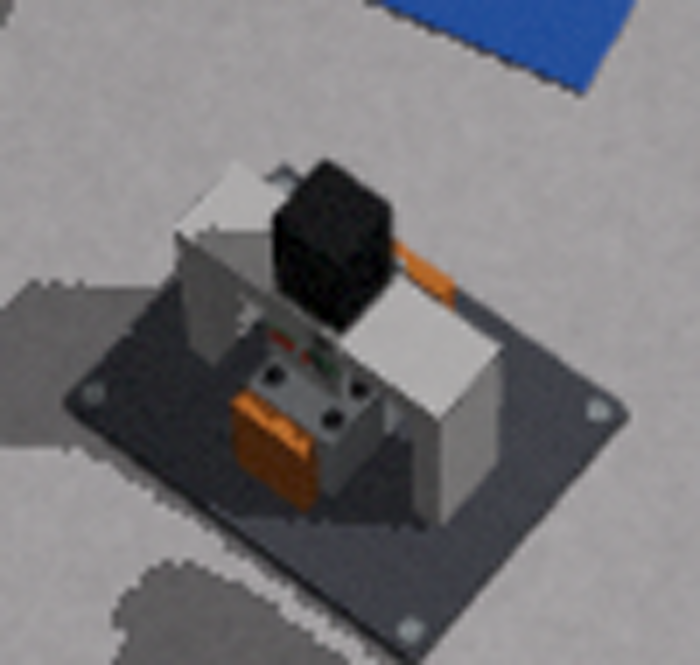

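View pics/s18b.png

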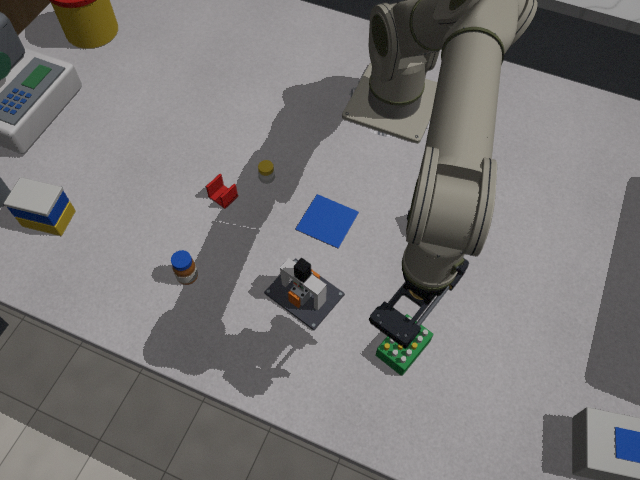

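Run:
```python
from h import *
np.set_printoptions(precision=4,suppress=True)
e=np.array([np.cos(np.radians(-15)),np.sin(np.radians(-15))]);f=np.array([-e[1],e[0]]);N=np.array([.6528,.0145])
def T(c,x0,y0,k,pts,z):
    q=np.array([pix2(c,x0+(a+.5)/k-.5,y0+(b+.5)/k-.5,z)[:2]-N for a,b in pts]);return np.c_[q@e,q@f]
g=T('top',260,150,7,[(170,140),(550,258),(515,367),(133,245)],.098);print('beam',g,g.mean(0))
print('grip',T('top',260,150,7,[(306,120),(408,148),(382,236),(276,204)],.152).mean(0))
print('soles near edge',T('top',260,150,7,[(143,352),(184,362),(468,448),(507,458)],.010))
print('wells top',T('top',260,150,7,[(266,368),(352,395)],.05))
print('wells scene',T('scene',255,235,7,[(274,376),(333,418)],.05))
print('sc beam',T('scene',255,235,7,[(178,235),(238,160),(500,348),(437,420)],.098))
print('sc sole',T('scene',255,235,7,[(412,510),(440,526),(498,465)],.010))
print('sc grip',T('scene',255,235,7,[(273,207),(325,160),(392,205),(340,255)],.152).mean(0))
```

```text
beam [[ 0.0183  0.0516]
 [ 0.0186 -0.0544]
 [-0.013  -0.0548]
 [-0.0126  0.0514]] [ 0.0029 -0.0015]
grip [ 0.0042 -0.0018]
soles near edge [[-0.0148  0.0529]
 [-0.014   0.0408]
 [-0.0128 -0.0443]
 [-0.0121 -0.0558]]
wells top [[-0.0199  0.013 ]
 [-0.0198 -0.0119]]
wells scene [[ 0.021  -0.0115]
 [ 0.0207  0.013 ]]
sc beam [[ 0.019  -0.0511]
 [-0.0138 -0.0537]
 [-0.0136  0.0534]
 [ 0.0182  0.0535]]
sc sole [[ 0.016   0.0419]
 [ 0.0147  0.0527]
 [-0.0145  0.054 ]]
sc grip [ 0.0023 -0.0004]
```

Run:
```python
import cv2
im=cv2.imread('pics/raw_t18.png');a=cv2.resize(im[185:212,290:322],None,fx=18,fy=18,interpolation=0)
im=cv2.imread('pics/raw_s18.png');b=cv2.resize(im[270:300,285:313],None,fx=16,fy=16,interpolation=0)
cv2.imwrite('pics/pt.png',cv2.convertScaleAbs(a,alpha=1.6));cv2.imwrite('pics/ps.png',cv2.convertScaleAbs(b,alpha=1.6))
```

```text
(no output)
```

View pics/pt.png

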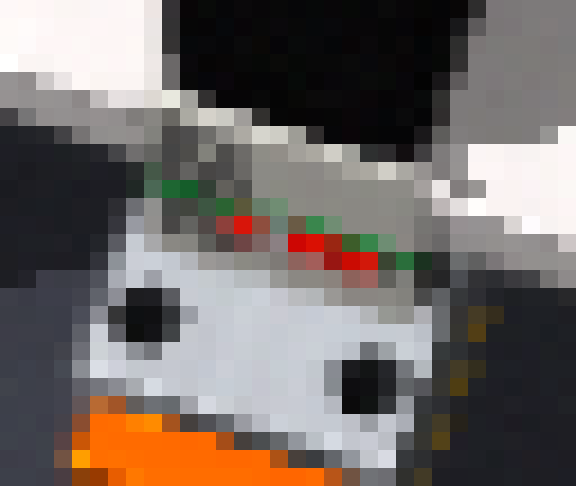

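```bash
python3 -m inch '[{"translation":[0,0,3],"spin":0},{"translation":[0,-1,5],"spin":0},{"translation":[0,-1,5],"spin":0},{"translation":[0,-1,5],"spin":0},{"translation":[0,-1,5],"spin":0},{"translation":[0,-1,5],"spin":0},{"translation":[0,-1,5],"spin":0},{"translation":[0,-1,5],"spin":0},{"translation":[0,-1,5],"spin":0},{"translation":[0,0,4],"spin":0},{"translation":[0,0,0],"spin":0}]'
python3 -c "
from h import *
to(None);save('wrist','w19')"
```

```text
time: 45.52
ee_pos: [0.5054, -0.1954, 0.2949]
eef_rot: [-0.566, -0.425, 0.57, -0.417]
ft_force: [0.8, 0.3, 0.4]
width: 0.0869
t 45.52 tcp [ 0.5054 -0.1954  0.2949] yaw_y -16.87 down [-0.0117  0.0058 -0.9999] w 0.0869 F [0.8 0.3 0.4]
```

View pics/w19.png

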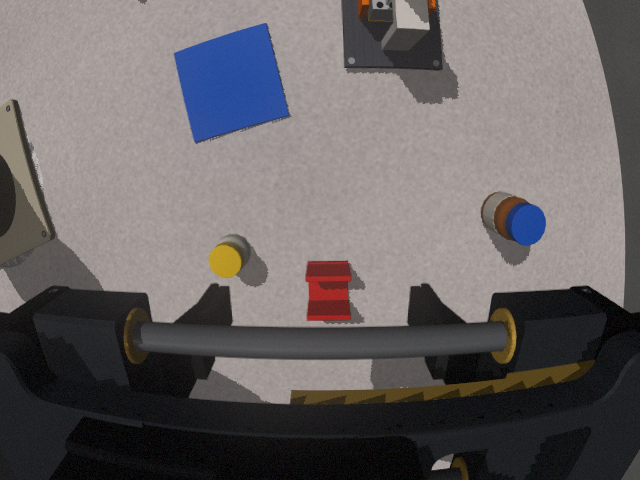

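View pics/ps.png

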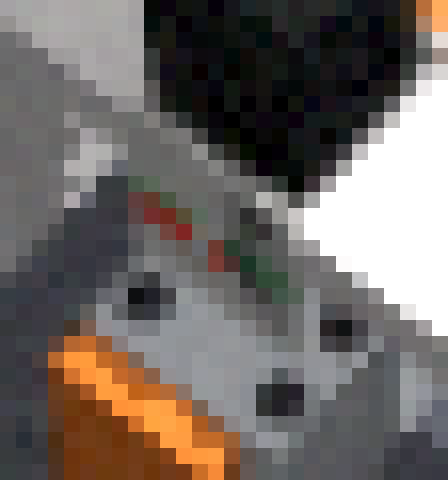

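```bash
python3 -m inch '[{"translation":[0,-1.5,-4],"spin":5},{"translation":[0,-1,-4],"spin":10},{"translation":[0,0,-4],"spin":10},{"translation":[0,0,0],"spin":10},{"translation":[0,0,0],"spin":10},{"translation":[0,0,0],"spin":10},{"translation":[0,0,0],"spin":10},{"translation":[0,0,0],"spin":10},{"translation":[0,0,0],"spin":10},{"translation":[0,0,0],"spin":0}]'
python3 -c "
from h import *
to([.455,.066,.18],-105)"
```

```text
time: 46.82
ee_pos: [0.5284, -0.0631, 0.2918]
eef_rot: [-0.696, 0.08, 0.708, 0.09]
ft_force: [-0.6, 0.3, -0.4]
width: 0.0868
t 46.83 tcp [ 0.5284 -0.0631  0.2918] yaw_y -103.79 down [-0.0164  0.0155 -0.9997] w 0.0868 F [-0.6  0.3 -0.4]
shift cm [ 11.5  -10.66   9.98] spin 1.21
```

```bash
python3 -m inch '[{"translation":[0,-3.5,3.3],"spin":1},{"translation":[0,-3.5,3.3],"spin":0},{"translation":[0,-3,2.8],"spin":0},{"translation":[3,0,0],"spin":0},{"translation":[4,0,0],"spin":0},{"translation":[3,0,0],"spin":0},{"translation":[0,0,0],"spin":0}]'
python3 -c "
from h import *
to([.455,.066,.18],-105);save('wrist','w20')"
```

```text
time: 47.7
ee_pos: [0.4626, 0.0544, 0.193]
eef_rot: [-0.696, 0.071, 0.709, 0.083]
ft_force: [-0.8, 0.3, 1.0]
width: 0.0867
t 47.70 tcp [0.4626 0.0544 0.193 ] yaw_y -102.48 down [-0.0164  0.0185 -0.9997] w 0.0867 F [-0.8  0.3  1. ]
shift cm [ 1.33 -0.95  0.96] spin 2.52
```

View pics/w20.png

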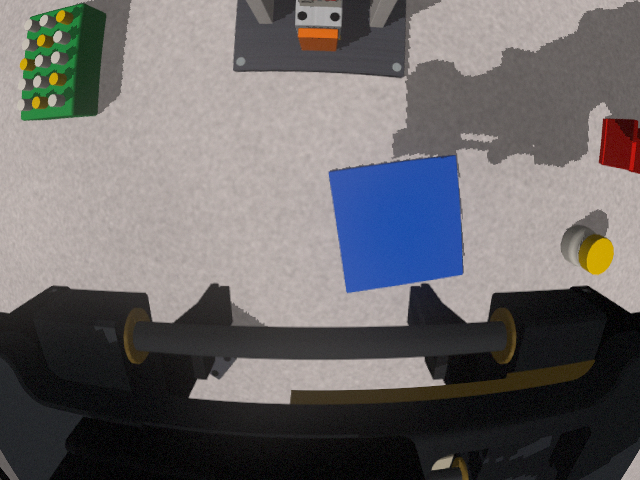

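```bash
python3 -m inch '[{"translation":[-1,0,-2],"spin":0},{"translation":[0,0,-2.5],"spin":0},{"translation":[0,0,-2],"spin":0},{"translation":[0,0,0],"spin":0}]'
python3 -c "
from h import *
to(None);save('wrist','w21',(220,0,420,150),4)"
```

```text
time: 48.25
ee_pos: [0.5309, 0.0433, 0.208]
eef_rot: [-0.698, 0.064, 0.709, 0.081]
ft_force: [0.5, -0.2, 0.1]
width: 0.087
t 48.25 tcp [0.5309 0.0433 0.208 ] yaw_y -101.75 down [-0.0123  0.0259 -0.9996] w 0.0870 F [ 0.5 -0.2  0.1]
```

View pics/w21.png

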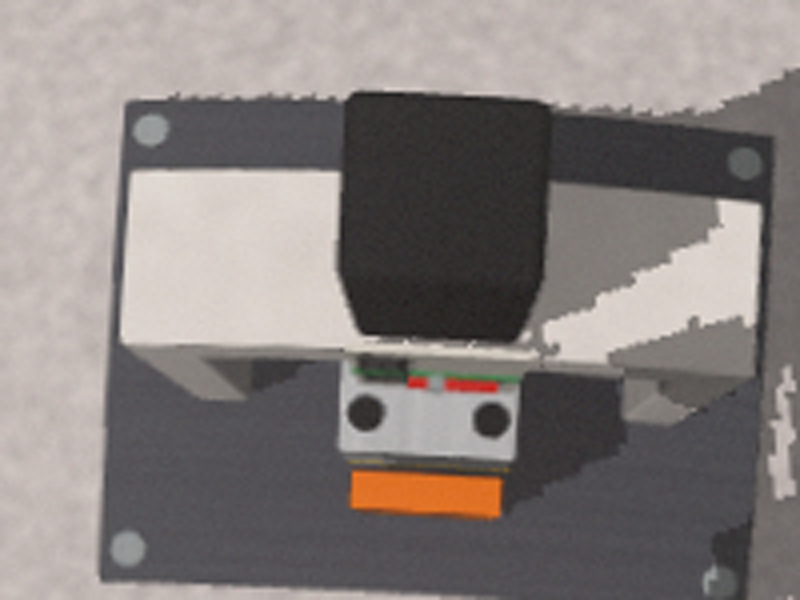

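Run:
```python
from h import *
np.set_printoptions(precision=4,suppress=True)
e=np.array([np.cos(np.radians(-15)),np.sin(np.radians(-15))]);f=np.array([-e[1],e[0]]);N=np.array([.6528,.0145])
def W(pts,z):
    q=np.array([wrist(220+(a+.5)/4-.5,(b+.5)/4-.5,z)[:2]-N for a,b in pts]);return np.c_[q@e,q@f]
a=W([(130,170),(122,343),(760,203),(755,377)],.098);print('beam',a,a.mean(0))
a=W([(347,92),(551,103),(545,277),(339,268)],.152);print('grip',a,a.mean(0))
a=W([(208,399),(246,401),(624,421),(672,426)],.010);print('soles near',a)
a=W([(151,130),(745,163),(128,548)],.010);print('screws',a)
a=W([(366,412),(491,420)],.05);print('wells',a)
```

```text
beam [[ 0.0167  0.0526]
 [-0.0144  0.0522]
 [ 0.0171 -0.0542]
 [-0.0139 -0.055 ]] [ 0.0014 -0.0011]
grip [[ 0.0146  0.0124]
 [ 0.0147 -0.0146]
 [-0.0101 -0.015 ]
 [-0.0105  0.012 ]] [ 0.0022 -0.0013]
soles near [[-0.016   0.0506]
 [-0.0162  0.0419]
 [-0.0158 -0.0436]
 [-0.0159 -0.0547]]
screws [[ 0.0488  0.0676]
 [ 0.0489 -0.0682]
 [-0.051   0.0676]]
wells [[-0.0212  0.0125]
 [-0.0214 -0.0123]]
```

The wrist view agrees with the other two cameras. The sole edges lie on the plate, and gauge and block centres are within about 2–3 mm of the nest. The pointer is at the green band. The robot is clear, so I'm handing in.

```bash
python3 -m inch '[{"translation":[-2,0,1],"spin":0},{"translation":[-1,0,0.5],"spin":0},{"translation":[0,0,0],"spin":0},{"translation":[0,0,0],"spin":0}]'
python3 -c "
from bench import close_job
print(close_job())"
```

```text
time: 48.8
ee_pos: [0.5137, 0.0473, 0.2404]
eef_rot: [-0.698, 0.06, 0.709, 0.081]
ft_force: [1.4, 0.2, 0.9]
width: 0.0871
the job is handed in; nothing more can be done
None
```

I carried out every step and handed the job in at 48.8 s of the 72 s. `close_job` reports no verdict, so what follows rests on my own camera checks.

**What I did**
- I gripped the block by its ends, lifted it out of the cradle and put it down upright on the blue mat. There I let go of it.
- I then took it by its long sides, set it between the orange stops and let go.
- I lowered the gauge over the block until its legs stopped on the plate, released it and backed the arm away.

**Last checks**

| Check | Measured | Limit |
|---|---|---|
| Block centre from the nest centre | about 1 mm | 4 mm along x, 10 mm along y |
| Gauge centre from the nest centre | about 1–4 mm along x and 0–2 mm along y, depending on camera and feature | foot within 7 mm of the block's centre |

- **Legs:** the visible edges of the soles lie at plate height in all the views.
- **Bystanders:** none looked moved in the views I had. I checked this by eye only.

**Less certain**
- **Pointer:** in the scene view the red pointer lies in line with the green band. The two steep views from above show it along the band's lower edge. I put that down to the pointer standing out in front of the scale, and I could not read the plunger directly.
- **Gauge upright:** comparing heights in the cameras suggested a tilt of about 0.015–0.02 rad, under the 0.03 limit and within measuring error. With both soles flat on the plate it should stand upright.
- **Tool tilt:** the tool slowly tilted during moves, up to about 0.05 rad. I worked that down to about 0.01 rad before gripping the gauge. It was back to about 0.02 rad when I released the gauge.
- **Force reading:** it hardly changed when things were set down, so I judged contact by the arm stalling.

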